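# Build the dish stack on the warming plate

### The job

Make up the transport stack at the microscope bench: draw the bottom (metal, red-finned) tray straight out of the magazine, leaving the white tray and brass weight above it in there, and lay it flat on the middle of the warming plate. Then stack the lidded dishes on the middle of the tray, one at a time, largest first: blue, then orange on it, then green on top. Set each down gently, keep them upright, and leave the open dish with the red sample where it is.

Things in the scene. Friction and masses are not known exactly. Their poses are not given: they have to be found in the camera images.
- magazine_floor (a point): Tray magazine, a fixed chute on the left or right: white block, blue front gate, clear walls to 71 mm above the table. Point: centre of the floor under the bottom tray, 35 mm above the table. Its own -x points out of the front outlet (11 mm high, gate face 42 mm from the point): draw the tray level that way; it is clear after 80 mm, then what lies above drops 8 mm inside.
- tray_mid (a point): Metal tray with red fin, bottom of the magazine: plate 72 mm square, 8 mm thick, 70 g; flat tongue 24 mm wide out of one edge, at its end an upright fin to pinch from above: 12 mm thick along y, 20 mm long along x, middle at x = -75 mm, top 30 mm above the tray's underside. Tongue and fin stick out in front. Point: plate's centre, 4 mm above its underside; z up, fin towards its -x.
- spare_tray_mid (a point): White tray with black fin, same shape and size as the metal tray, lying on it in the magazine, the other way round: its fin sticks out through the open back. It stays in the magazine. Point: plate's centre, 4 mm above its underside; fin towards its -x.
- weight_mid (a point): Brass follower weight, 36 mm across, 14 mm high with a 10 mm stud, about 130 g, lying loose on the white tray; it stays there. Point: its middle, 12 mm above its underside.
- warmer_top (a point): The warming plate, a fixed white box 150 x 150 mm and 24 mm high with a black top marked with a white cross at its middle. Point: centre of the top face, 24 mm above the table; x and y along its sides, z up.
- large_dish_mid (a point): The large culture dish with its blue lid on, a closed disc 60 mm across and 20 mm high (the lid is the upper part, 60 mm wide; the clear base below it is 3 mm narrower); at the start it stands flat on the table. Point: its centre, half-way up (10 mm above its underside); z up.
- medium_dish_mid (a point): The medium culture dish with its orange lid on, a closed disc 48 mm across and 18 mm high (the lid is the upper part, 48 mm wide; the clear base below it is 3 mm narrower); at the start it stands flat on the table. Point: its centre, half-way up (9 mm above its underside); z up.
- small_dish_mid (a point): The small culture dish with its green lid on, a closed disc 35 mm across and 16 mm high (the lid is the upper part, 35 mm wide; the clear base below it is 3 mm narrower); at the start it stands flat on the table. Point: its centre, half-way up (8 mm above its underside); z up.
- open_dish_mid (a point): Open clear sample dish with a red disc in it, 54 mm across, 12 mm high, standing among the lidded dishes; to be left alone. Point: its centre, half-way up.
There are look-alikes about, which are no part of the job. What is shaped like the part that bears large_dish_mid but black, brown or pink is not meant.

How it is judged:
By the outcome, as a careful person would: the job done as asked, in the order asked, and still so for the second after the job is handed in, with the robot touching nothing.
It also fails if it takes over 115 s, if anything falls off the work surface, if the arm or the gripper's body presses on something with over 40 N, if the wrist force passes 120 N, or if a joint passes its speed limit or range.

### The arm

A 6-joint arm with a two-finger parallel gripper is mounted at the origin on the work surface. World frame = base frame: x ahead of the robot, y to its left, z up, the work surface at z = 0. Lengths are in m, angles in degrees, forces in N, time in s.
With the tool pointing down it reaches from about 0.25 to 0.775 m from the base axis. Payload 4 kg.
Tool frame: the origin (TCP) lies on the centre line of the jaws, within the pads' length; the fingertips stand finger_overhang ahead of it and the grasp point (between the pads) lies 2 mm behind it (finger_overhang is the distance from the TCP to the fingertips, in m); z points along the fingers, y is the direction in which the jaws open and shut (so a half turn about z gives the same grasp; the last joint's range is limited). The gripper opens to 94 mm and grips with 3 to 60 N. Pads are 16 mm wide; open, the fingers measure 119 mm over their backs; the gripper's body (75 mm by 177 mm) begins 78 mm behind the grasp point.
Start: joints at [58.894, 4.996, 78.535, -0, 96.463, -5.907], TCP at [0.234, 0.498, 0.223] pointing down, gripper open.
Joint ranges: [-177.83, 177.83], [-43.37, 116.18], [15.69, 146.23], [-61.86, 241.86], [9.47, 152.12], [-147.06, 147.06]. Speed limits (degrees/s): [159.86, 159.86, 180, 180, 180, 180].

### API

Orientations are given as [roll, pitch, yaw] about the fixed x, y, z axes, in that order (R = Rz(yaw) Ry(pitch) Rx(roll)).
In Python, from station import get_state, read_camera, calibration, close_job, finger_overhang gives the robot as it stands. The module is installed in compiled form; this text tells all that it offers.
- The arm moves only by the tool servo_tool, never from a script. Its arguments are lists of equal length, an entry for each row: "delta_pos": the shift along the tool's x, y, z in m, a list of three; "angular": the turn, a rotation vector about the tool's x, y, z in rad, a list of three; "claw": the opening, from -1 (shut) to 1 (fully open). In form: {"delta_pos": [[dx, dy, dz], ...], "angular": [[ax, ay, az], ...], "claw": [claw, ...]}. A call has 1 to 8 rows; each row shifts and turns the commanded pose from where the row before left it, along the tool's axes as they then stand; what a row does not reach is not made up. A row lasts 1/12 s, in which the tool goes at most 41.7 mm and 7.16 degrees, less where a joint would pass 70% of its speed; a pose out of reach is approached as far as the arm can. A call is refused whole if a number of a shift passes 0.0417 or a number of a turn 0.125, either way. A call with a gripper value outside its range is refused whole. The fingers move at their own pace and stop on an object; "squeeze" is the grip in N (left out, the last holds). Time passes only in rows, so rows that do not move let the fingers close. It gives the time, the measured TCP pose, the force and the opening at its end, in the units of the state.
- get_state(): the state, without advancing time (a new reading comes with each control period).
- read_camera(name): name is "scene" or "top" or "wrist"; returns the picture (384x512x3 uint8, red, green, blue); there is no depth.
- calibration(name): a dict with "fx", "fy", "cx", "cy" (pixels), "extrinsics" (4x4, takes a point from world to camera coordinates). Camera axes: x right, y down, z forward; pixel columns grow to the right and rows downward; lengths in m; the calibration is good to about 2 mm. A picture is of the moment at which its call begins: read the wrist's pose just before it. calibration takes no time and is no camera call; for the wrist camera it gives the pose at the moment of the call.
- close_job(): hands the job in, once; it reports no verdict.
The state is a dict: "time_s": time; "joints": joint angles; "dq": joint speeds; "joint_torque": joint torques, N m; "tool_pos": TCP position; "tool_rot": TCP orientation; "force": force on the tool from outside, world axes, zero at the start; "wrist_torque": the same for the moment, N m; "finger_gap": opening from 0.0 (shut) to 1.0 (fully open).
Only numpy, scipy, OpenCV 4.12 (cv2) and the standard library are available. Lean on these libraries where they do the work, as an engineer would, in place of code of your own. Each camera call takes 0.05 s, during which the arm holds its last target.

## Working session

There is one attempt and no reset: what is moved stays moved. The work goes in short steps, Python scripts to look and compute and a tool call to move; the robot and the scene stay as the last step left them, time stands still between calls to the robot, and variables do not carry over. Pictures are saved under pics/ and viewed, and the job is handed in when it is done.

Besides the shell and the picture viewer there is one more tool, called in YAML: its name, and indented under it one key for each argument. servo_tool: Moves the arm, as the interface text tells. Its arguments: {"type":"object","properties":{"delta_pos":{"type":"array","items":{"type":"array","items":{"type":"number"}}},"angular":{"type":"array","items":{"type":"array","items":{"type":"number"}}},"claw":{"type":"array","items":{"type":"number"}},"squeeze":{"type":"number"}},"required":["delta_pos","angular","claw"]}

```bash
mkdir -p pics
python3 - <<'E'
from station import *
import cv2
print(get_state()); print(finger_overhang)
for n in ["scene","top","wrist"]:
    c=calibration(n); print(n,c)
    im=read_camera(n); cv2.imwrite(f"pics/a_{n}.png",im[:,:,::-1])
E
```

```text
{'time_s': 0.0, 'joints': array([ 5.88950529e+01,  5.04034887e+00,  7.86259919e+01,  3.36776730e-04,
        9.64640860e+01, -5.90598613e+00]), 'dq': array([ 0.02530167,  0.00081562, -0.05416417, -0.0043588 , -0.06154626,
        0.08385615]), 'joint_torque': array([ 1.02149632e-03, -3.40181315e+01, -3.02432477e+01,  7.19210389e-02,
        3.29029234e-02, -1.76669510e-04]), 'tool_pos': array([0.23388621, 0.49720668, 0.2212813 ]), 'tool_rot': array([-1.79870300e+02, -1.37533843e-02,  1.54801061e+02]), 'force': array([0.58152629, 0.91055972, 0.15826822]), 'wrist_torque': array([0.00233453, 0.02096319, 0.01417505]), 'finger_gap': 0.9994218888565007}
0.017
scene {'fx': 366.70284952272186, 'fy': 366.70284952272186, 'cx': 258.4378832567767, 'cy': 180.35787198244057, 'extrinsics': array([[-0.87519215,  0.48377366, -0.00132257,  0.40375823],
       [ 0.38916956,  0.70241517, -0.595953  , -0.12346919],
       [-0.28737737, -0.5220881 , -0.80301822,  0.95375362],
       [ 0.        ,  0.        ,  0.        ,  1.        ]])}
top {'fx': 487.84327237871753, 'fy': 487.84327237871753, 'cx': 249.44641852700153, 'cy': 186.9424941128927, 'extrinsics': array([[ 0.00848052, -0.99992888,  0.00838583, -0.00458656],
       [-0.99833668, -0.00894467, -0.05695487,  0.48225624],
       [ 0.05702583, -0.00788887, -0.99834153,  1.13295618],
       [ 0.        ,  0.        ,  0.        ,  1.        ]])}
wrist {'fx': 306.2212805422942, 'fy': 306.2212805422942, 'cx': 255.0052513478915, 'cy': 192.2406828747692, 'extrinsics': array([[ 0.42583972,  0.9047968 , -0.00181014, -0.55031464],
       [ 0.87846562, -0.41296623,  0.24032697, -0.02539106],
       [ 0.21669955, -0.10393091, -0.97069031,  0.3909179 ],
       [ 0.        ,  0.        ,  0.        ,  1.        ]])}
```

View pics/a_scene.png

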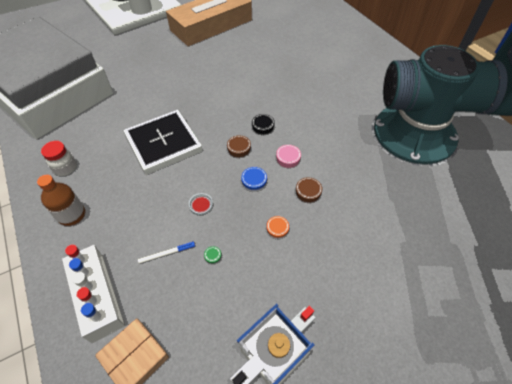

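View pics/a_top.png

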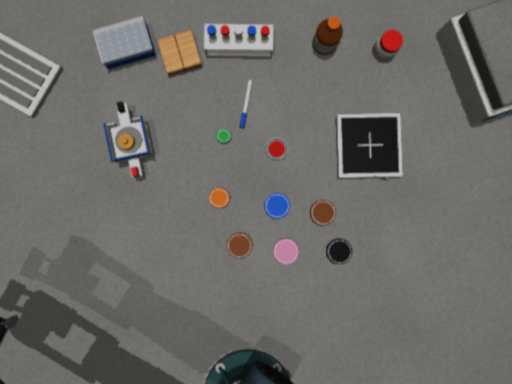

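View pics/a_wrist.png

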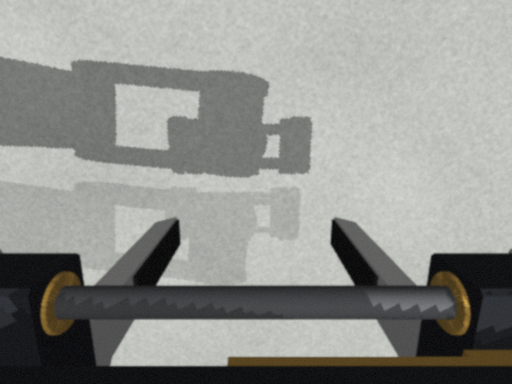

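The scene and top views both show everything. In the top view, the red fin is at (135,172), blue at (277,206), orange at (219,198), green at (223,136), the open dish at (277,149) and the warmer cross at (370,145). The look-alikes are brown, pink and black. Next I measure them.

```bash
cat > h.py <<'E'
import numpy as np, cv2
from station import *
def ray(c,u,v):
    E=c["extrinsics"];R=E[:3,:3];t=E[:3,3]
    o=-R.T@t; d=R.T@np.array([(u-c["cx"])/c["fx"],(v-c["cy"])/c["fy"],1.]); return o,d/np.linalg.norm(d)
def onz(c,u,v,z):
    o,d=ray(c,u,v); return o+d*(z-o[2])/d[2]
def proj(c,p):
    q=c["extrinsics"]@np.append(p,1); return c["fx"]*q[0]/q[2]+c["cx"],c["fy"]*q[1]/q[2]+c["cy"]
def tri(rs):
    A=0;b=0
    for o,d in rs:
        P=np.eye(3)-np.outer(d,d);A=A+P;b=b+P@o
    return np.linalg.solve(A,b)
def blobs(im,lo,hi,minA=15):
    hsv=cv2.cvtColor(im,cv2.COLOR_RGB2HSV)
    m=cv2.inRange(hsv,lo,hi)
    n,l,s,ce=cv2.connectedComponentsWithStats(m)
    return [(s[i,4],ce[i].round(2),s[i,:4],l==i) for i in range(1,n) if s[i,4]>=minA]
COL={"blue":((108,150,120),(125,255,255)),"orange":((8,150,150),(17,255,255)),"green":((60,120,80),(85,255,255)),"red":((0,170,120),(6,255,255)),"red2":((174,170,120),(180,255,255))}
E
python3 - <<'E'
from h import *
import cv2
for n in ["top","scene"]:
    im=cv2.imread(f"pics/a_{n}.png")[:,:,::-1].copy(); c=calibration(n)
    for k,(lo,hi) in COL.items():
        for a,ce,bb,m in blobs(im,lo,hi):
            z={"blue":.02,"orange":.018,"green":.016}.get(k,.065)
            print(n,k,a,ce,bb,onz(c,*ce,z).round(4))
im=cv2.imread("pics/a_top.png"); 
cv2.imwrite("pics/b.png",cv2.resize(im[85:195,90:180],None,fx=6,fy=5.4,interpolation=cv2.INTER_CUBIC))
im=cv2.imread("pics/a_scene.png"); 
cv2.imwrite("pics/c.png",cv2.resize(im[290:384,220:330],None,fx=6,fy=6,interpolation=cv2.INTER_CUBIC))
E
```

```text
top blue 49 [211.06  29.31] [208  26   7   8] [0.8569 0.0942 0.02  ]
top blue 49 [251.14  29.84] [248  26   7   8] [ 0.8567 -0.0012  0.02  ]
top blue 56 [242.68 119.73] [240 113   6  14] [0.6404 0.017  0.02  ]
top blue 351 [276.83 205.23] [267 195  21  21] [ 0.4397 -0.0646  0.02  ]
top orange 107 [333.55  22.02] [328  17  12  11] [ 0.8789 -0.1981  0.018 ]
top orange 216 [218.63 197.28] [210 189  18  18] [0.4572 0.0715 0.018 ]
top green 86 [223.29 135.77] [218 131  12  12] [0.6025 0.0624 0.016 ]
top red 46 [224.8   29.74] [222  26   7   8] [0.8389 0.0594 0.065 ]
top red 45 [264.93  30.13] [262  27   7   8] [ 0.839  -0.0324  0.065 ]
top red 340 [391.9   40.01] [382  30  21  21] [ 0.8193 -0.3234  0.065 ]
top red 187 [276.36 148.58] [269 141  16  16] [ 0.5666 -0.06    0.065 ]
top red 36 [134.11 171.39] [132 168   5   8] [0.512  0.2593 0.065 ]
scene blue 263 [253.54 176.14] [244 168  20  17] [ 0.4387 -0.0642  0.02  ]
scene blue 19 [249.37 185.58] [242 181  17   7] [ 0.4598 -0.0452  0.02  ]
scene blue 74 [186.01 246.03] [178 242  17   9] [0.6423 0.0255 0.02  ]
scene blue 87 [ 74.78 263.36]
[... 286 characters left out ...]
9] [274 344  39  40] [0.5702 0.3138 0.02  ]
scene orange 121 [ 44.27 180.08] [ 38 175  14  11] [ 0.8636 -0.2883  0.018 ]
scene orange 196 [277.49 225.04] [270 218  16  15] [0.4555 0.0723 0.018 ]
scene orange 23 [276.3  233.39] [267 229  21   7] [0.4678 0.0881 0.018 ]
scene green 86 [211.92 253.43] [207 249  11  10] [0.6029 0.0636 0.016 ]
scene red 274 [ 52.17 149.1 ] [ 42 141  22  17] [ 0.819  -0.3242  0.065 ]
scene red 158 [200.49 204.18] [193 198  16  13] [ 0.5831 -0.0232  0.065 ]
scene red 82 [ 70.89 249.79] [ 66 245  11  11] [ 0.836  -0.0473  0.065 ]
scene red 99 [ 82.93 293.05] [ 78 288  11  12] [0.8355 0.0468 0.065 ]
scene red 76 [307.04 312.67] [302 307  11  12] [0.5134 0.2632 0.065 ]
```

View pics/b.png

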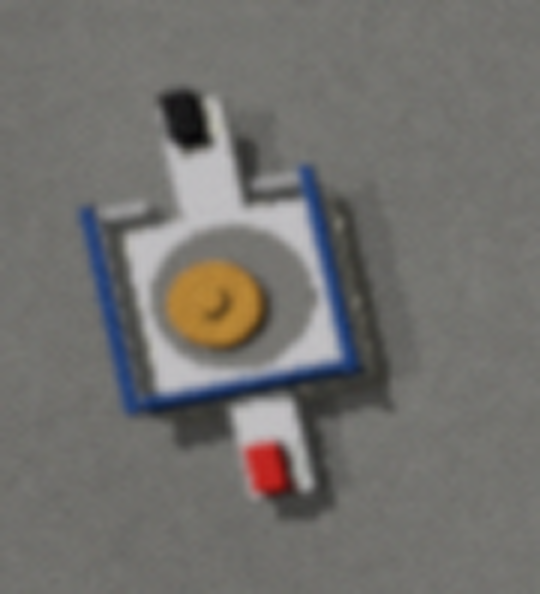

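View pics/c.png

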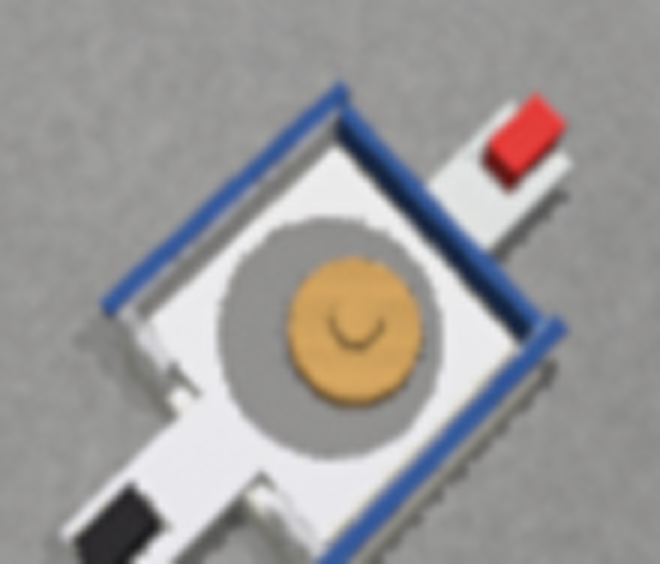

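Run:
```python
from h import *
c=calibration("top"); cs=calibration("scene")
P=lambda x,y,z:onz(c,x/6+90,y/5.4+85,z)
S=lambda x,y,z:onz(cs,x/6+220,y/6+290,z)
def ang(a,b): d=b-a; return np.degrees(np.arctan2(d[1],d[0])),np.linalg.norm(d)
l0,l1,r0,r1=[P(*q,.071) for q in [(135,408),(88,210),(352,366),(307,170)]]
print("top",ang(l0,l1),ang(r0,r1),ang(r0,l0),ang(r1,l1),(l0+l1+r0+r1)/4,(l0+r0)/2)
rf=P(264,458,.065);bf=P(181,105,.073);print(rf,bf,ang(rf,bf),(rf+bf)/2)
l0,l1,r0,r1=[S(*q,.071) for q in [(560,325),(320,562),(340,92),(108,305)]]
print("sc",ang(l0,l1),ang(r0,r1),ang(r0,l0),(l0+r0)/2)
rf=S(538,120,.065);bf=S(128,508,.073);print(rf,bf,ang(rf,bf),(rf+bf)/2)
# warmer
for n,cc in(("top",c),("scene",cs)):
    im=cv2.imread(f"pics/a_{n}.png"); g=cv2.cvtColor(im,cv2.COLOR_BGR2GRAY)
    x,y,X,Y=(330,105,410,185) if n=="top" else (115,100,210,180)
    m=(g[y:Y,x:X]<60).astype(np.uint8); m=cv2.morphologyEx(m,cv2.MORPH_CLOSE,np.ones((7,7)))
    k,_=cv2.findContours(m,0,1); k=max(k,key=cv2.contourArea)
    q=cv2.approxPolyDP(k,5,True)[:,0]+[x,y]; pts=np.array([onz(cc,*a,.024) for a in q])
    print(n,q.tolist(),pts[:,:2].round(4).tolist(),pts.mean(0), [ang(pts[i],pts[(i+1)%len(pts)]) for i in range(len(pts))])
    w=(g[y+14:Y-14,x+14:X-14]>120) if n=="top" else None
    if n=="top":
        ys,xs=np.nonzero(w);print("cross",xs.mean()+x+14,ys.mean()+y+14,onz(cc,xs.mean()+x+14,ys.mean()+y+14,.024))
    else: print("cross",onz(cc,161.5,137.5,.024))
# dishes: all views merged masks
bl=dict(blue=[(267,195,21,21),.02,"b"])
# open dish
print("open",onz(c,276.4,148.6,.004),onz(cs,200.5,204.2,.004))
```

```text
top (np.float64(13.337287986094696), np.float64(0.08477577196187465)) (np.float64(12.724875157213468), np.float64(0.08392101686781861)) (np.float64(102.79817399406039), np.float64(0.08237314117969764)) (np.float64(102.21265348673876), np.float64(0.08328252061506551)) [0.58553807 0.27595151 0.071     ] [0.54445079 0.26644111 0.071     ]
[0.51554881 0.25957546 0.065     ] [0.66184803 0.2919739  0.073     ] (np.float64(12.486817792831312), np.float64(0.15005705646640638)) [0.58869842 0.27577468 0.069     ]
sc (np.float64(11.535885752764472), np.float64(0.08512528575351154)) (np.float64(12.67703032767131), np.float64(0.08466302464209999)) (np.float64(103.6802087818523), np.float64(0.08319167080764535)) [0.54314551 0.26991    0.071     ]
[0.50703716 0.26167171 0.065     ] [0.65315277 0.29379334 0.073     ] (np.float64(12.398515256193852), np.float64(0.1498184598866488)) [0.58009496 0.27773253 0.069     ]
top [[342, 119], [344, 172], [382, 171], [383, 178], [384, 171], [397, 171], [395, 118]] [[0.6437, -0.2166], [0.5187, -0.221], [0.5218, -0.3101], [0.5054, -0.3123], [0.5219, -0.3148], [0.
[... 486 characters left out ...]
64(91.67030101233553), np.float64(0.12504386741856466))]
cross 370.6666666666667 145.47058823529412 [ 0.58168245 -0.28383677  0.024     ]
scene [[175, 114], [129, 131], [146, 163], [194, 143]] [[0.5228, -0.3415], [0.647, -0.3397], [0.6432, -0.2184], [0.5194, -0.2223]] [ 0.58306648 -0.28048483  0.024     ] [(np.float64(0.8051807574622444), np.float64(0.12417774535310189)), (np.float64(91.78986810249745), np.float64(0.12138753829198104)), (np.float64(-178.18060368543118), np.float64(0.12385484869393645)), (np.float64(-88.35654409166591), np.float64(0.11919007886981754))]
cross [ 0.58288749 -0.2786244   0.024     ]
open [ 0.57490443 -0.06389703  0.004     ] [ 0.57417302 -0.06318096  0.004     ]
```

```bash
cat >> h.py <<'E'
def st():
    s=get_state(); return s["tool_pos"],s["tool_rot"],s
def plan(x,y,z,w,n):
    p,r,s=st(); dw=(w-r[2]+180)%360-180
    a=np.radians(w); d=np.array([x,y,z])-p
    X=[np.cos(a),np.sin(a),0];Y=[np.sin(a),-np.cos(a),0]
    t=np.array([d@X,d@Y,-d[2]])
    print("pose",p.round(4),r.round(2),"turn az total",round(-np.radians(dw),4),"shift after turn, total",t.round(4),"per row",(t/n).round(4))
E
python3 - <<'E'
from h import *
plan(.5115,.261,.12,192.5,24)
c=calibration("wrist");E=c["extrinsics"];o=-E[:3,:3].T@E[:3,3];p,r,s=st();print(o-p,E[2,:3])
print(s["time_s"])
E
```

```text
pose [0.234  0.4973 0.2216] [-1.799e+02 -1.000e-02  1.548e+02] turn az total -0.6579 shift after turn, total [-0.2198 -0.2908  0.1016] per row [-0.0092 -0.0121  0.0042]
[-0.06201127  0.03075521  0.16314559] [ 0.21684229 -0.10369079 -0.97068411]
0.15
```

servo_tool:
  delta_pos:
    - [0,0,0]
    - [0,0,0]
    - [0,0,0]
    - [0,0,0]
    - [0,0,0]
    - [0,0,0]
    - [-0.01,-0.013,0]
    - [-0.014,-0.018,0]
  angular:
    - [0,0,-0.11]
    - [0,0,-0.11]
    - [0,0,-0.11]
    - [0,0,-0.11]
    - [0,0,-0.11]
    - [0,0,-0.108]
    - [0,0,0]
    - [0,0,0]
  claw: [1,1,1,1,1,1,0.0,-0.2]
  squeeze: 50

```text
time_s: 0.82
tool_pos: [0.2634, 0.4729, 0.2219]
tool_rot: [-180.0, -0.1, -167.3]
force: [1.3, 0.5, -0.2]
finger_gap: 0.892
```

servo_tool:
  delta_pos:
    - [-0.018,-0.024,0]
    - [-0.018,-0.024,0.0]
    - [-0.018,-0.024,0]
    - [-0.018,-0.024,0]
    - [-0.018,-0.024,0]
    - [-0.018,-0.024,0.01]
    - [-0.018,-0.024,0.015]
    - [-0.018,-0.024,0.015]
  angular:
    - [0,0,0]
    - [0,0,0]
    - [0,0,0]
    - [0,0,0]
    - [0,0,0]
    - [0,0,0]
    - [0,0,0]
    - [0,0,0]
  claw: [-0.2,-0.2,-0.2,-0.2,-0.2,-0.2,-0.2,-0.2]

```text
time_s: 1.48
tool_pos: [0.4476, 0.3153, 0.1824]
tool_rot: [180.0, 0.1, -167.5]
force: [0.2, -0.3, 0.3]
finger_gap: 0.4
```

servo_tool:
  delta_pos:
    - [-0.018,-0.024,0.015]
    - [-0.018,-0.024,0.015]
    - [-0.012,-0.016,0.01]
    - [0,0,0]
    - [0,0,0]
  angular:
    - [0,0,0]
    - [0,0,0]
    - [0,0,0]
    - [0,0,0]
    - [0,0,0]
  claw: [-0.2,-0.2,-0.2,-0.2,-0.2]

```text
time_s: 1.9
tool_pos: [0.5069, 0.2634, 0.1411]
tool_rot: [180.0, -0.2, -167.6]
force: [-0.4, -0.0, -0.4]
finger_gap: 0.4
```

Run:
```python
from h import *
plan(.5115,.261,.12,192.5,1)
im=read_camera("wrist");cv2.imwrite("pics/d.png",im[:,:,::-1])
c=calibration("wrist")
for k in("red","red2"):
  for a,ce,bb,m in blobs(im,*COL[k]): print(a,ce,bb,onz(c,*ce,.065))
```

```text
pose [0.5069 0.2634 0.1411] [ 179.99   -0.18 -167.62] turn az total -0.0021 shift after turn, total [-0.0039 -0.0033  0.0211] per row [-0.0039 -0.0033  0.0211]
336 [251.42 207.41] [245 194  13  28] [0.51089717 0.26308527 0.065     ]
```

View pics/d.png

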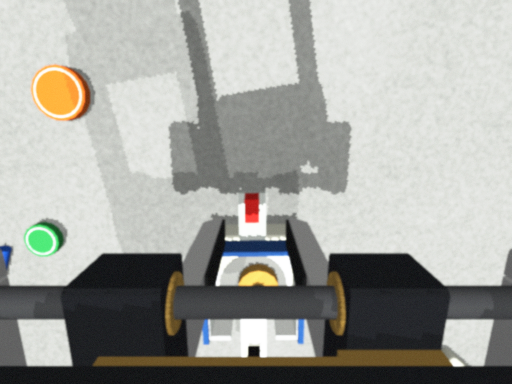

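Run:
```python
from h import *
im=cv2.imread("pics/d.png")
cv2.imwrite("pics/e.png",cv2.resize(im[180:300,180:330],None,fx=5,fy=5,interpolation=cv2.INTER_CUBIC))
c=calibration("wrist");p,r,s=st()
from scipy.spatial.transform import Rotation as R
M=R.from_euler("xyz",r,degrees=True).as_matrix()
for dz in(0,.017):
  for dy in(-.019,0,.019): print(dz,dy,proj(c,p+M@[0,dy,dz]))
print(M)
```

```text
0 -0.019 (np.float64(220.2978662532568), np.float64(240.10031274238946))
0 0 (np.float64(253.5774130407234), np.float64(240.09833151586457))
0 0.019 (np.float64(286.85774150310687), np.float64(240.09635024280436))
0.017 -0.019 (np.float64(223.2935078413132), np.float64(229.4281911910276))
0.017 0 (np.float64(253.70290991465046), np.float64(229.4262663108745))
0.017 0.019 (np.float64(284.1129646468393), np.float64(229.4243413894084))
[[-9.76418934e-01 -2.15880646e-01 -1.26983178e-03]
 [-2.15881221e-01  9.76419576e-01  3.33135797e-04]
 [ 1.16797103e-03  5.99412934e-04 -9.99999138e-01]]
```

View pics/e.png

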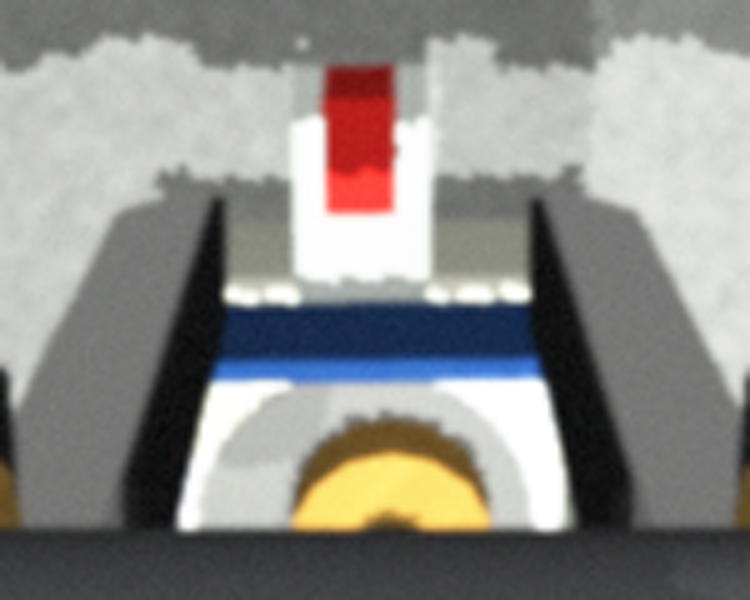

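Run:
```python
from h import *
c=calibration("wrist");p,r,s=st();a=np.radians(12.5)
for v in(199.4,222.6,211):
  q=onz(c,252-1.6,v,.065);print(q,q[0]*np.cos(a)+q[1]*np.sin(a),-q[0]*np.sin(a)+q[1]*np.cos(a))
A,L=.556,.1445
x,y=A*np.cos(a)-L*np.sin(a),A*np.sin(a)+L*np.cos(a);print(x,y)
plan(x,y,.063,192.5,1)
```

```text
[0.50443925 0.26082805 0.065     ] 0.5489355469748103 0.14546474508674598
[0.52390638 0.26505662 0.065     ] 0.5688564554312964 0.1453796262670705
[0.5140805  0.26292228 0.065     ] 0.5588015412375823 0.145422589289062
0.5115450557446272 0.2614151983784156
pose [0.5068 0.2643 0.1422] [ 1.7997e+02 -7.0000e-02 -1.6753e+02] turn az total -0.0006 shift after turn, total [-0.004  -0.0039  0.0792] per row [-0.004  -0.0039  0.0792]
```

servo_tool:
  delta_pos:
    - [-0.005,-0.0035,0.01]
    - [0,0,0.012]
    - [0,0,0.013]
    - [0,0,0.013]
    - [0,0,0.012]
    - [0,0,0.01]
    - [0,0,0.007]
    - [0,0,0]
  angular:
    - [0,0,0]
    - [0,0,0]
    - [0,0,0]
    - [0,0,0]
    - [0,0,0]
    - [0,0,0]
    - [0,0,0]
    - [0,0,0]
  claw: [-0.2,-0.2,-0.2,-0.2,-0.2,-0.2,-0.2,-0.2]

```text
time_s: 2.62
tool_pos: [0.5114, 0.2617, 0.0632]
tool_rot: [-180.0, -0.2, -167.5]
force: [-0.6, -0.6, -0.5]
finger_gap: 0.398
```

servo_tool:
  delta_pos:
    - [0,0,0]
    - [0,0,0]
    - [0,0,0]
    - [0,0,0]
    - [0,0,0]
    - [0,0,0]
    - [0,0,0]
    - [0,0,0]
  angular:
    - [0,0,0]
    - [0,0,0]
    - [0,0,0]
    - [0,0,0]
    - [0,0,0]
    - [0,0,0]
    - [0,0,0]
    - [0,0,0]
  claw: [-1,-1,-1,-1,-1,-1,-1,-1]
  squeeze: 45

```text
time_s: 3.28
tool_pos: [0.5134, 0.2621, 0.0663]
tool_rot: [180.0, 0.1, -167.5]
force: [-0.7, 0.4, 4.7]
finger_gap: 0.124
```

Run:
```python
from h import *
plan(.511,.261,.065,192.5,1);s=st()[2];print(s["force"],s["wrist_torque"],s["finger_gap"]*94)
im=read_camera("wrist");cv2.imwrite("pics/f.png",im[:,:,::-1])
```

```text
pose [0.5134 0.2621 0.0663] [ 1.7998e+02  9.0000e-02 -1.6750e+02] turn az total 0.0 shift after turn, total [ 0.0025 -0.0005  0.0013] per row [ 0.0025 -0.0005  0.0013]
[-0.66429696  0.35882338  4.71720133] [0.02053343 0.02704934 0.09118249] 11.660104347362862
```

View pics/f.png

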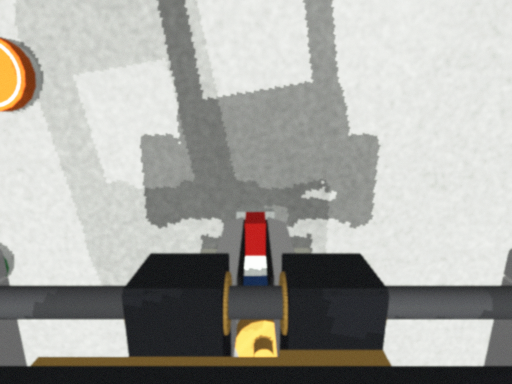

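servo_tool:
  delta_pos:
    - [0.002,0,0]
    - [0.003,0,0]
    - [0.004,0,0]
    - [0.004,0,0]
    - [0,0,0]
  angular:
    - [0,0,0]
    - [0,0,0]
    - [0,0,0]
    - [0,0,0]
    - [0,0,0]
  claw: [-1,-1,-1,-1,-1]

```text
time_s: 3.75
tool_pos: [0.5016, 0.2594, 0.0662]
tool_rot: [180.0, 0.3, -167.5]
force: [4.8, 2.3, 0.8]
finger_gap: 0.125
```

servo_tool:
  delta_pos:
    - [0.004,0,0]
    - [0.005,0,0]
    - [0.005,0,0]
    - [0.005,0,0]
    - [0.005,0,0]
    - [0.005,0,0]
    - [0.003,0,0]
  angular:
    - [0,0,0]
    - [0,0,0]
    - [0,0,0]
    - [0,0,0]
    - [0,0,0]
    - [0,0,0]
    - [0,0,0]
  claw: [-1,-1,-1,-1,-1,-1,-1]

```text
time_s: 4.33
tool_pos: [0.4705, 0.2524, 0.066]
tool_rot: [180.0, 0.3, -167.5]
force: [7.0, 1.4, -0.0]
finger_gap: 0.124
```

Run:
```python
from h import *
print(st())
im=read_camera("top");cv2.imwrite("pics/g.png",cv2.resize(im[85:215,80:200,::-1],None,fx=4.6,fy=4.6))
im=read_camera("scene");cv2.imwrite("pics/g2.png",cv2.resize(im[260:384,220:360,::-1],None,fx=4.6,fy=4.6))
```

```text
(array([0.47049144, 0.25243459, 0.06604864]), array([ 179.9911863 ,    0.30829807, -167.51081704]), {'time_s': 4.3333, 'joints': array([ 2.21570303e+01,  7.59450687e+00,  9.38640428e+01, -4.40100261e-02,
        7.82360539e+01, -8.03233185e+01]), 'dq': array([ 0.50971965, -4.01116897,  4.34876455, -0.09392896, -0.79796866,
        0.55897013]), 'joint_torque': array([ 9.33734458e-01, -3.28937817e+01, -2.46747547e+01,  3.81021257e-01,
        2.29773916e+00, -6.89374123e-03]), 'tool_pos': array([0.47049144, 0.25243459, 0.06604864]), 'tool_rot': array([ 179.9911863 ,    0.30829807, -167.51081704]), 'force': array([ 6.98900881,  1.42332216, -0.03461373]), 'wrist_torque': array([ 0.39101087, -1.20330759,  0.00401477]), 'finger_gap': 0.12352061398644015})
```

View pics/g2.png

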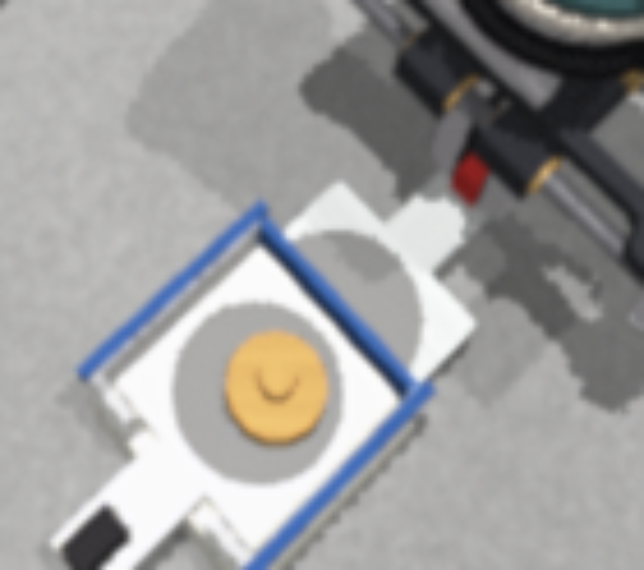

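The tray is sliding straight out, about halfway, and the white tray and weight are staying put. I continue the draw.

servo_tool:
  delta_pos:
    - [0.004,0,0]
    - [0.005,0,0]
    - [0.005,0,0]
    - [0.005,0,0]
    - [0.005,0,0]
    - [0.005,0,0]
    - [0.004,0,0]
    - [0.003,0,0]
  angular:
    - [0,0,0]
    - [0,0,0]
    - [0,0,0]
    - [0,0,0]
    - [0,0,0]
    - [0,0,0]
    - [0,0,0]
    - [0,0,0]
  claw: [-1,-1,-1,-1,-1,-1,-1,-1]

```text
time_s: 5.1
tool_pos: [0.4315, 0.2438, 0.0645]
tool_rot: [-180.0, -0.3, -167.5]
force: [-0.2, 0.9, -1.5]
finger_gap: 0.121
```

servo_tool:
  delta_pos:
    - [0.005,0,0]
    - [0.006,0,0]
    - [0.006,0,0]
    - [0,0,0]
    - [0,0,0]
  angular:
    - [0,0,0]
    - [0,0,0]
    - [0,0,0]
    - [0,0,0]
    - [0,0,0]
  claw: [-1,-1,-1,-1,-1]

```text
time_s: 5.52
tool_pos: [0.4166, 0.2406, 0.0653]
tool_rot: [-180.0, -0.0, -167.5]
force: [0.2, 0.4, -0.6]
finger_gap: 0.124
```

Run:
```python
from h import *
print(st()[:2])
im=read_camera("wrist");cv2.imwrite("pics/h.png",im[:,:,::-1])
im=read_camera("scene");cv2.imwrite("pics/h2.png",cv2.resize(im[260:384,220:390,::-1],None,fx=4.6,fy=4.6))
```

```text
(array([0.41656157, 0.24057513, 0.06527146]), array([-1.79998815e+02, -2.92953505e-02, -1.67482939e+02]))
```

View pics/h2.png

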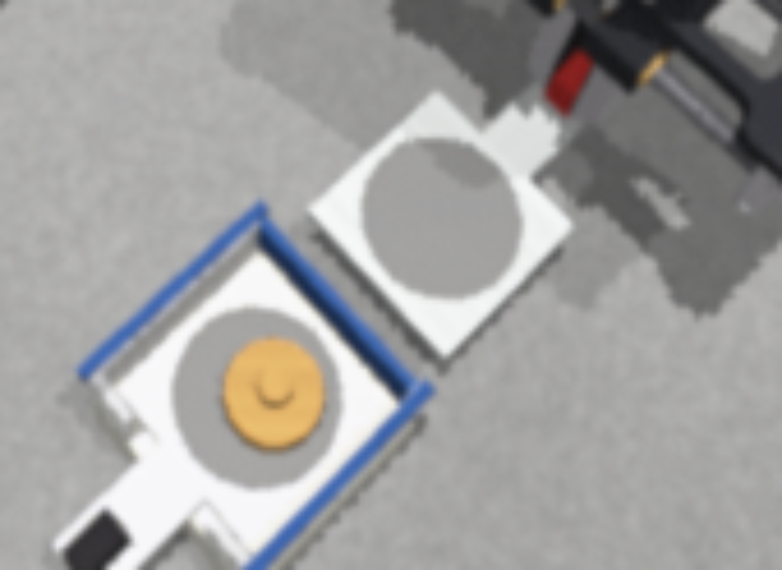

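View pics/h.png

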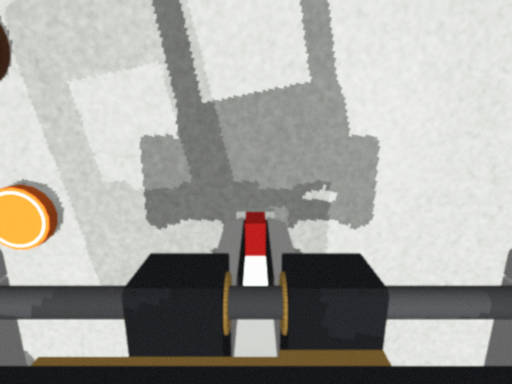

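servo_tool:
  delta_pos:
    - [0,0,-0.006]
    - [0,0,-0.012]
    - [0,0,-0.014]
    - [0,0,-0.014]
    - [0,0,-0.009]
    - [0,0,0]
    - [0,-0.006,0]
    - [0,-0.012,0]
  angular:
    - [0,0,0]
    - [0,0,0.03]
    - [0,0,0.045]
    - [0,0,0.045]
    - [0,0,0.045]
    - [0,0,0.027]
    - [0,0,0]
    - [0,0,0]
  claw: [-1,-1,-1,-1,-1,-1,-1,-1]

```text
time_s: 6.28
tool_pos: [0.4178, 0.2229, 0.1208]
tool_rot: [180.0, 0.0, -178.4]
force: [-0.2, -0.8, -1.1]
finger_gap: 0.12
```

servo_tool:
  delta_pos:
    - [-0.002,-0.018,0]
    - [-0.004,-0.024,0]
    - [-0.004,-0.026,0]
    - [-0.004,-0.026,0]
    - [-0.004,-0.026,0]
    - [-0.004,-0.026,0]
    - [-0.004,-0.026,0]
    - [-0.004,-0.026,0]
  angular:
    - [0,0,0]
    - [0,0,0]
    - [0,0,0]
    - [0,0,0]
    - [0,0,0]
    - [0,0,0]
    - [0,0,0]
    - [0,0,0]
  claw: [-1,-1,-1,-1,-1,-1,-1,-1]

```text
time_s: 6.95
tool_pos: [0.4521, 0.0233, 0.12]
tool_rot: [-180.0, -0.1, -178.5]
force: [0.2, 0.5, 0.0]
finger_gap: 0.123
```

servo_tool:
  delta_pos:
    - [-0.004,-0.026,0]
    - [-0.004,-0.026,0]
    - [-0.004,-0.026,0]
    - [-0.004,-0.026,0]
    - [-0.004,-0.026,0]
    - [-0.004,-0.026,0]
    - [-0.004,-0.026,0]
    - [-0.004,-0.026,0]
  angular:
    - [0,0,0]
    - [0,0,0]
    - [0,0,0]
    - [0,0,0]
    - [0,0,0]
    - [0,0,0]
    - [0,0,0]
    - [0,0,0]
  claw: [-1,-1,-1,-1,-1,-1,-1,-1]

```text
time_s: 7.62
tool_pos: [0.4891, -0.1836, 0.1199]
tool_rot: [180.0, -0.1, -178.5]
force: [0.1, 0.3, -0.3]
finger_gap: 0.126
```

servo_tool:
  delta_pos:
    - [-0.004,-0.026,0]
    - [-0.004,-0.022,0]
    - [-0.003,-0.016,0]
    - [-0.003,-0.01,0]
    - [-0.002,-0.006,0]
    - [0,0,0]
    - [0,0,0]
  angular:
    - [0,0,0]
    - [0,0,0]
    - [0,0,0]
    - [0,0,0]
    - [0,0,0]
    - [0,0,0]
    - [0,0,0]
  claw: [-1,-1,-1,-1,-1,-1,-1]

```text
time_s: 8.2
tool_pos: [0.5082, -0.2605, 0.1203]
tool_rot: [179.9, -0.0, -178.5]
force: [0.4, -0.3, -0.8]
finger_gap: 0.124
```

Run:
```python
from h import *
plan(.5075,-.283,.075,181.5,1);print(st()[2]["force"])
for n in("top","scene","wrist"):
  im=read_camera(n);cv2.imwrite(f"pics/i_{n}.png",im[:,:,::-1])
```

```text
pose [ 0.5082 -0.2605  0.1203] [ 1.7994e+02 -3.0000e-02 -1.7847e+02] turn az total 0.0005 shift after turn, total [ 0.0013 -0.0225  0.0453] per row [ 0.0013 -0.0225  0.0453]
[ 0.41518366 -0.2745327  -0.76319101]
```

View pics/i_scene.png

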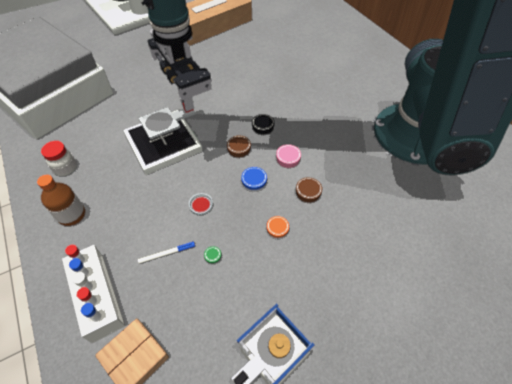

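View pics/i_top.png

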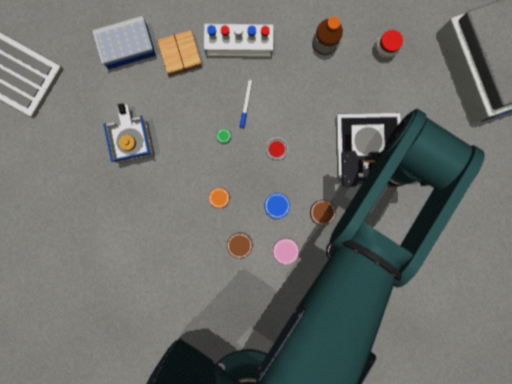

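The tray is held level over the warmer, with its centre near (369,140) in the top view and about 20 mm short in -y. I shift it and lower it partway, then check.

servo_tool:
  delta_pos:
    - [0,-0.006,0.006]
    - [0.001,-0.01,0.01]
    - [0,-0.0065,0.012]
    - [0,0,0.012]
    - [0,0,0.01]
    - [0,0,0.004]
    - [0,0,0]
    - [0,0,0]
  angular:
    - [0,0,0]
    - [0,0,0]
    - [0,0,0]
    - [0,0,0]
    - [0,0,0]
    - [0,0,0]
    - [0,0,0]
    - [0,0,0]
  claw: [-1,-1,-1,-1,-1,-1,-1,-1]

```text
time_s: 9.02
tool_pos: [0.5078, -0.2833, 0.0659]
tool_rot: [180.0, -0.0, -178.5]
force: [-0.2, 0.5, -1.1]
finger_gap: 0.119
```

Run:
```python
from h import *
plan(.5075,-.283,.0545,181.5,1);print(st()[2]["force"])
for n,b in(("top",(100,190,325,415)),("scene",(95,185,110,215))):
  im=read_camera(n);cv2.imwrite(f"pics/j_{n}.png",im[:,:,::-1])
  cv2.imwrite(f"pics/jc_{n}.png",cv2.resize(im[b[0]:b[1],b[2]:b[3],::-1],None,fx=6,fy=6,interpolation=cv2.INTER_CUBIC))
```

```text
pose [ 0.5078 -0.2833  0.0659] [ 1.7996e+02 -4.0000e-02 -1.7849e+02] turn az total 0.0002 shift after turn, total [0.0002 0.0003 0.0114] per row [0.0002 0.0003 0.0114]
[-0.23101205  0.49290485 -1.13376843]
```

View pics/jc_top.png

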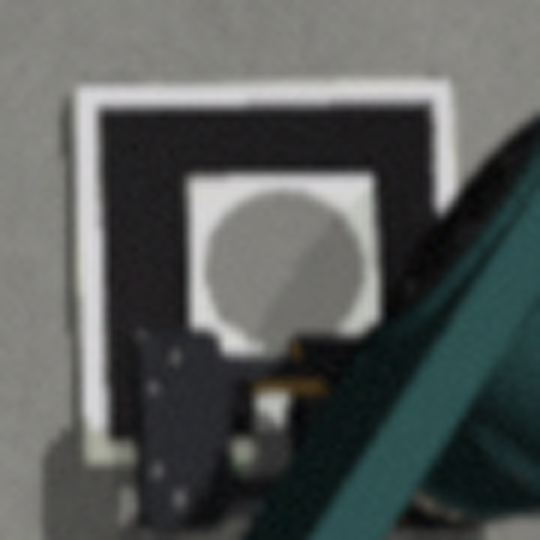

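View pics/jc_scene.png

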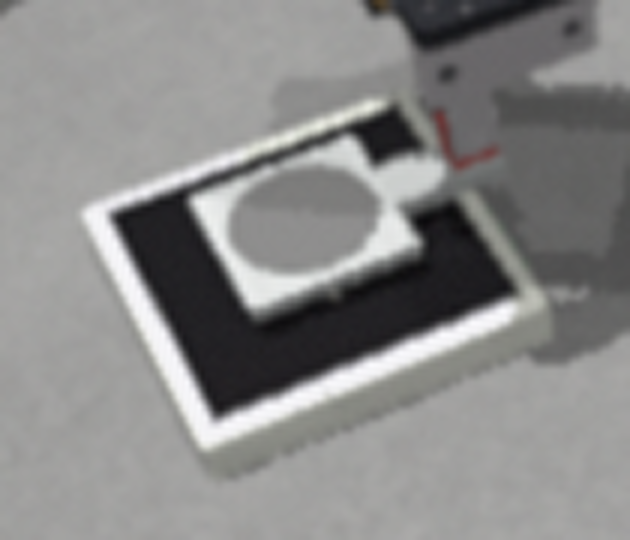

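Run:
```python
from h import *
c=calibration("top");cs=calibration("scene")
# top: tray corners TL(187,176) TR(377,174); far edge mid, side
for z in(.043,):
  a=onz(c,187/6+325,176/6+100,z);b=onz(c,377/6+325,174/6+100,z);print(a,b,np.linalg.norm(a-b),(a+b)/2-[.036,0,0]);
  print("disc",onz(c,285/6+325,270/6+100,z))
  P=[onz(cs,x/6+110,y/6+95,z) for x,y in((190,200),(250,312),(422,247),(352,138))]
  for p in P: print("sc",p)
  print(np.mean(P,0)); print("disc",onz(cs,304/6+110,219/6+95,z))
# warmer outer corners visible: top
for x,y in((78,88),(450,82)): print("w",onz(c,x/6+325,y/6+100,.024))
for x,y in((85,212),(210,445),(545,300)): print("ws",onz(cs,x/6+110,y/6+95,.024))
```

```text
[ 0.61612731 -0.24558196  0.043     ] [ 0.6176349  -0.31892473  0.043     ] 0.07335826017408106 [ 0.5808811  -0.28225334  0.043     ]
disc [ 0.58005644 -0.2831826   0.043     ]
sc [ 0.61767692 -0.31274835  0.043     ]
sc [ 0.61650176 -0.24175554  0.043     ]
sc [ 0.54403982 -0.24169375  0.043     ]
sc [ 0.54643336 -0.31479805  0.043     ]
[ 0.58116297 -0.27774892  0.043     ]
disc [ 0.58037078 -0.27971526  0.043     ]
w [ 0.65389921 -0.20722569  0.024     ]
w [ 0.65777376 -0.35351672  0.024     ]
ws [ 0.65694934 -0.34793981  0.024     ]
ws [ 0.65118841 -0.20169279  0.024     ]
ws [ 0.50732392 -0.20811883  0.024     ]
```

servo_tool:
  delta_pos:
    - [-0.001,0,0.003]
    - [0,0,0.003]
    - [0,0,0.002]
    - [0,0,0.001]
    - [0,0,0.001]
    - [0,0,0]
    - [0,0,0]
  angular:
    - [0,0,0]
    - [0,0,0]
    - [0,0,0]
    - [0,0,0]
    - [0,0,0]
    - [0,0,0]
    - [0,0,0]
  claw: [-1,-1,-1,-1,-1,-1,-1]

```text
time_s: 9.7
tool_pos: [0.5089, -0.2836, 0.0564]
tool_rot: [180.0, -0.0, -178.5]
force: [0.1, 0.3, -0.7]
finger_gap: 0.121
```

servo_tool:
  delta_pos:
    - [0,0,0.0005]
    - [0,0,0.0005]
    - [0,0,0]
  angular:
    - [0,0,0]
    - [0,0,0]
    - [0,0,0]
  claw: [-1,-1,-1]

```text
time_s: 9.95
tool_pos: [0.509, -0.2837, 0.0556]
tool_rot: [-180.0, 0.0, -178.5]
force: [0.5, 0.3, -1.2]
finger_gap: 0.125
```

servo_tool:
  delta_pos:
    - [0,0,0.0005]
    - [0,0,0.0005]
    - [0,0,0.0]
    - [0,0,0]
  angular:
    - [0,0,0]
    - [0,0,0]
    - [0,0,0]
    - [0,0,0]
  claw: [-1,-1,-1,-1]

```text
time_s: 10.28
tool_pos: [0.509, -0.2837, 0.0554]
tool_rot: [-180.0, 0.0, -178.5]
force: [-2.1, 0.6, 4.7]
finger_gap: 0.122
```

Contact is made, at 4.7 N. I release and lift off.

servo_tool:
  delta_pos:
    - [0,0,0]
    - [0,0,0]
    - [0,0,0]
    - [0,0,-0.004]
    - [0,0,-0.012]
    - [0,0,-0.02]
    - [0,0,-0.025]
    - [0,0,-0.02]
  angular:
    - [0,0,0]
    - [0,0,0]
    - [0,0,0]
    - [0,0,0]
    - [0,0,0]
    - [0,0,0]
    - [0,0,0]
    - [0,0,0]
  claw: [-0.6,-0.5,-0.5,-0.5,-0.5,-0.5,-0.5,-0.5]

```text
time_s: 10.95
tool_pos: [0.5093, -0.2838, 0.1379]
tool_rot: [-179.9, 0.1, -178.5]
force: [1.1, -0.1, 1.2]
finger_gap: 0.244
```

Run:
```python
from h import *
print(st()[:2])
im=read_camera("wrist");cv2.imwrite("pics/k.png",im[:,:,::-1])
im=read_camera("scene")
cv2.imwrite("pics/k2.png",cv2.resize(im[95:215,110:330,::-1],None,fx=3.6,fy=3.6,interpolation=cv2.INTER_CUBIC))
```

```text
(array([ 0.50931541, -0.2838147 ,  0.1379327 ]), array([-1.79946130e+02,  8.71736136e-02, -1.78496520e+02]))
```

View pics/k.png

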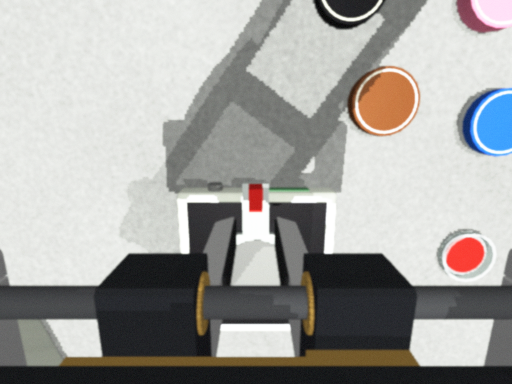

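View pics/k2.png

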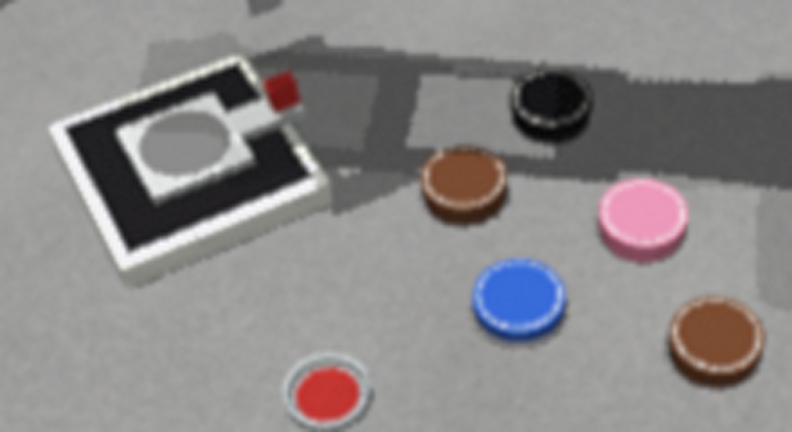

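servo_tool:
  delta_pos:
    - [0.003,0.01,-0.01]
    - [0.006,0.02,0]
    - [0.007,0.025,0]
    - [0.007,0.025,0]
    - [0.007,0.025,0]
    - [0.007,0.025,0]
    - [0.007,0.025,0]
    - [0.007,0.025,0.01]
  angular:
    - [0,0,0]
    - [0,0,0]
    - [0,0,0]
    - [0,0,0]
    - [0,0,0]
    - [0,0,0]
    - [0,0,0]
    - [0,0,0]
  claw: [0.1,0.53,0.53,0.53,0.53,0.53,0.53,0.53]

```text
time_s: 11.72
tool_pos: [0.4527, -0.1034, 0.136]
tool_rot: [-180.0, 0.1, -178.5]
force: [-0.3, 0.3, 0.1]
finger_gap: 0.751
```

servo_tool:
  delta_pos:
    - [0.007,0.02,0.015]
    - [0.005,0.015,0.015]
    - [0.002,0.006,0.008]
    - [0,0,0]
    - [0,0,0]
  angular:
    - [0,0,0]
    - [0,0,0]
    - [0,0,0]
    - [0,0,0]
    - [0,0,0]
  claw: [0.53,0.53,0.53,0.53,0.53]

```text
time_s: 12.13
tool_pos: [0.4376, -0.0642, 0.0968]
tool_rot: [180.0, -0.1, -178.5]
force: [0.6, 0.1, 0.2]
finger_gap: 0.768
```

Run:
```python
from h import *
plan(.439,-.0645,.1,181.5,1)
c=calibration("wrist");im=read_camera("wrist");cv2.imwrite("pics/l.png",im[:,:,::-1])
for a,ce,bb,m in blobs(im,*COL["blue"],60): print(a,ce,bb,onz(c,*ce,.02))
p,r,s=st();print(proj(c,p),proj(c,p-[0,0,.017]))
```

```text
pose [ 0.4376 -0.0642  0.0968] [ 1.7999e+02 -9.0000e-02 -1.7846e+02] turn az total 0.0007 shift after turn, total [-0.0014 -0.0003 -0.0032] per row [-0.0014 -0.0003 -0.0032]
346 [255.99 182.87] [220 170  72  45] [ 0.42041648 -0.06294199  0.02      ]
1857 [255.64 198.17] [226 178  61  38] [ 0.43310642 -0.0628762   0.02      ]
(np.float64(252.23820028140705), np.float64(242.2975542070413)) (np.float64(252.47505226785825), np.float64(231.4418030339926))
```

View pics/l.png

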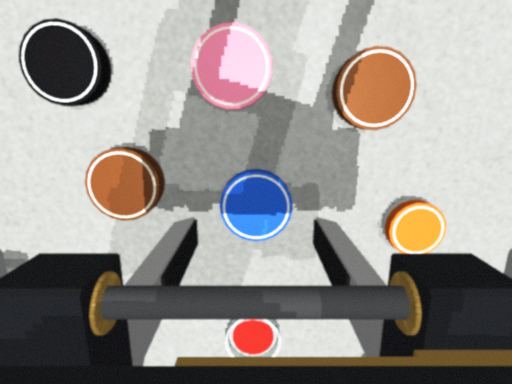

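Run:
```python
from h import *
c=calibration("wrist");im=cv2.imread("pics/l.png")[:,:,::-1].copy()
m=np.zeros(im.shape[:2],np.uint8); hsv=cv2.cvtColor(im,cv2.COLOR_RGB2HSV)
m=cv2.inRange(hsv[160:245,215:300],(100,60,60),(130,255,255));k,_=cv2.findContours(m,0,1)
hole,_=cv2.findContours(m,cv2.RETR_CCOMP,1)
# inner disc (inside white ring)
n,l,s,ce=cv2.connectedComponentsWithStats(cv2.erode(m,np.ones((2,2))));print(s,ce)
for z,uv in((.02,(256,204.7)),(.02,(254.4,204.7))):print(onz(c,*uv,z))
for v in(170,239):print(v,onz(c,256,v,.02))
for u in(221,291):print(u,onz(c,u,204.7,.02))
```

```text
[[   0    0   85   85 3849]
 [   6   10   72   72  594]
 [  11   18   61   58 2782]] [[42.6944661  39.62873474]
 [41.41414141 36.15151515]
 [41.16427031 46.5294752 ]]
[ 0.43984199 -0.06305546  0.02      ]
[ 0.43987617 -0.06436461  0.02      ]
170 [ 0.41110739 -0.06382452  0.02      ]
239 [ 0.46989533 -0.0622511   0.02      ]
221 [ 0.44058984 -0.09169477  0.02      ]
291 [ 0.43909421 -0.0344192   0.02      ]
```

servo_tool:
  delta_pos:
    - [-0.0025,0,0.01]
    - [0,0,0.014]
    - [0,0,0.015]
    - [0,0,0.014]
    - [0,0,0.01]
    - [0,0,0.007]
    - [0,0,0.003]
    - [0,0,0]
  angular:
    - [0,0,0]
    - [0,0,0]
    - [0,0,0]
    - [0,0,0]
    - [0,0,0]
    - [0,0,0]
    - [0,0,0]
    - [0,0,0]
  claw: [0.53,0.53,0.53,0.53,0.53,0.53,0.53,0.53]
  squeeze: 15

```text
time_s: 12.85
tool_pos: [0.4405, -0.0645, 0.0239]
tool_rot: [180.0, -0.1, -178.5]
force: [0.0, -0.3, -0.2]
finger_gap: 0.762
```

servo_tool:
  delta_pos:
    - [0,0,0]
    - [0,0,0]
    - [0,0,0]
    - [0,0,0]
    - [0,0,0]
    - [0,0,0]
  angular:
    - [0,0,0]
    - [0,0,0]
    - [0,0,0]
    - [0,0,0]
    - [0,0,0]
    - [0,0,0]
  claw: [0,0,0,0,0,0]

```text
time_s: 13.35
tool_pos: [0.4414, -0.0645, 0.0253]
tool_rot: [-180.0, 0.1, -178.5]
force: [0.0, -0.6, 2.8]
finger_gap: 0.635
```

Run:
```python
from h import *
p,r,s=st();print(p,r,s["force"],s["finger_gap"]*94)
c=calibration("wrist");im=read_camera("wrist");cv2.imwrite("pics/m.png",im[:,:,::-1])
```

```text
[ 0.44141373 -0.06448077  0.02533036] [-1.79969070e+02  1.11606348e-01 -1.78495892e+02] [ 0.00931155 -0.59393354  2.82387584] 59.72138661039983
```

View pics/m.png

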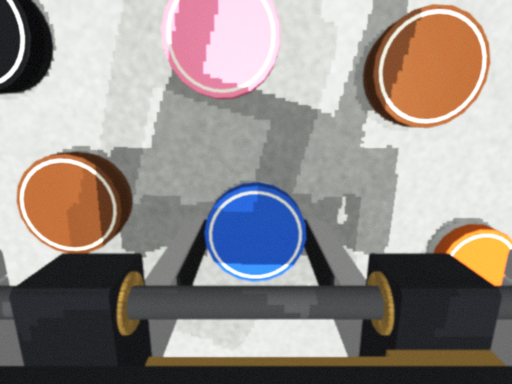

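servo_tool:
  delta_pos:
    - [0,0,-0.004]
    - [0,0,-0.01]
    - [0,0,-0.016]
    - [0,0,-0.018]
    - [0,0,-0.018]
    - [-0.003,-0.006,-0.016]
    - [-0.006,-0.01,-0.01]
    - [-0.009,-0.015,-0.004]
  angular:
    - [0,0,0]
    - [0,0,0]
    - [0,0,0]
    - [0,0,0]
    - [0,0,0]
    - [0,0,0]
    - [0,0,0]
    - [0,0,0]
  claw: [0,0,0,0,0,0,0,0]

```text
time_s: 14.07
tool_pos: [0.4602, -0.0947, 0.1232]
tool_rot: [-180.0, 0.2, -178.4]
force: [0.6, -0.4, -0.5]
finger_gap: 0.637
```

servo_tool:
  delta_pos:
    - [-0.013,-0.02,0]
    - [-0.014,-0.023,0]
    - [-0.014,-0.023,0]
    - [-0.014,-0.023,0]
    - [-0.014,-0.023,0]
    - [-0.014,-0.023,0]
    - [-0.013,-0.02,0]
    - [-0.01,-0.016,0]
  angular:
    - [0,0,0]
    - [0,0,0]
    - [0,0,0]
    - [0,0,0]
    - [0,0,0]
    - [0,0,0]
    - [0,0,0]
    - [0,0,0]
  claw: [0,0,0,0,0,0,0,0]

```text
time_s: 14.73
tool_pos: [0.5704, -0.2645, 0.1204]
tool_rot: [180.0, -0.0, -178.5]
force: [0.0, 1.3, -1.2]
finger_gap: 0.632
```

servo_tool:
  delta_pos:
    - [-0.007,-0.011,0]
    - [-0.004,-0.007,0.008]
    - [-0.001,-0.001,0.012]
    - [0,0,0.014]
    - [0,0,0.006]
    - [0,0,0]
    - [0,0,0]
  angular:
    - [0,0,0]
    - [0,0,0]
    - [0,0,0]
    - [0,0,0]
    - [0,0,0]
    - [0,0,0]
    - [0,0,0]
  claw: [0,0,0,0,0,0,0]

```text
time_s: 15.32
tool_pos: [0.5816, -0.2807, 0.0795]
tool_rot: [179.9, -0.1, -178.5]
force: [1.4, -1.0, -1.1]
finger_gap: 0.636
```

Run:
```python
from h import *
plan(.5835,-.2817,.0573,181.5,1);s=st()[2];print(s["force"],s["finger_gap"]*94)
for n,b in(("top",(100,190,325,415)),("scene",(75,185,100,240))):
  im=read_camera(n);cv2.imwrite(f"pics/n_{n}.png",im[:,:,::-1])
  cv2.imwrite(f"pics/nc_{n}.png",cv2.resize(im[b[0]:b[1],b[2]:b[3],::-1],None,fx=5,fy=5,interpolation=cv2.INTER_CUBIC))
im=read_camera("wrist");cv2.imwrite("pics/n_w.png",im[:,:,::-1])
```

```text
pose [ 0.5816 -0.2807  0.0795] [ 1.7992e+02 -1.1000e-01 -1.7847e+02] turn az total 0.0006 shift after turn, total [-0.0019 -0.0011  0.0222] per row [-0.0019 -0.0011  0.0222]
[ 1.37484789 -1.00032131 -1.1243417 ] 59.81753128524697
```

View pics/nc_top.png

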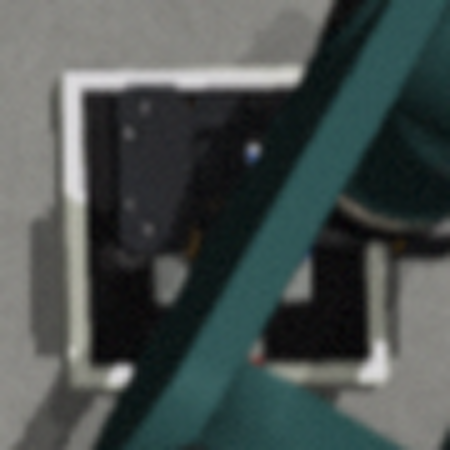

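View pics/nc_scene.png

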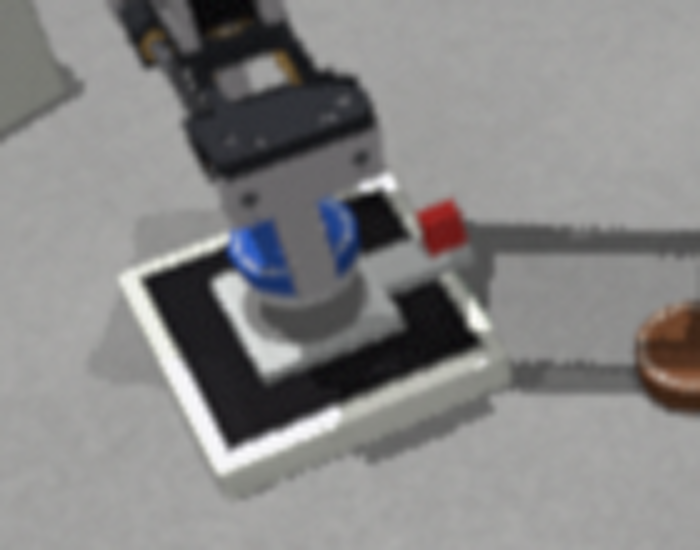

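View pics/n_w.png

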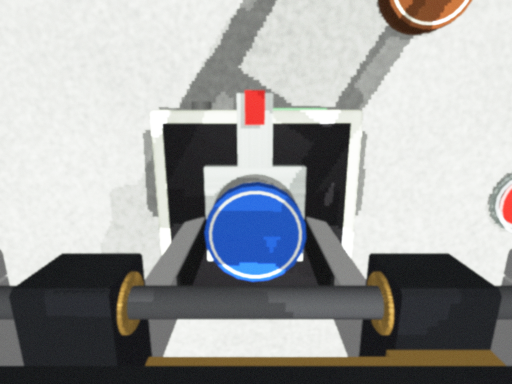

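Run:
```python
from h import *
c=calibration("wrist")
for u,v in((205,166.5),(305.5,166.5),(206,262),(304,262)): print(onz(c,u,v,.032))
f=onz(c,255,115,.032);print("fin top c",onz(c,255,107,.054))
print("dish",onz(c,255.5,231.5,.074),onz(c,255.5,183,.074),onz(c,255.5,281,.074))
```

```text
[ 0.54919654 -0.31662037  0.032     ]
[ 0.54732009 -0.24620391  0.032     ]
[ 0.62238383 -0.31681406  0.032     ]
[ 0.62038103 -0.24248583  0.032     ]
fin top c [ 0.50867945 -0.28261199  0.054     ]
dish [ 0.5803633  -0.28039777  0.074     ] [ 0.55094254 -0.28118917  0.074     ] [ 0.61297476 -0.27952055  0.074     ]
```

servo_tool:
  delta_pos:
    - [-0.0035,0,0.003]
    - [0,0,0.005]
    - [0,0,0.005]
    - [0,0,0.003]
    - [0,0,0.002]
    - [0,0,0.001]
    - [0,0,0.001]
    - [0,0,0]
  angular:
    - [0,0,0]
    - [0,0,0]
    - [0,0,0]
    - [0,0,0]
    - [0,0,0]
    - [0,0,0]
    - [0,0,0]
    - [0,0,0]
  claw: [0,0,0,0,0,0,0,0]

```text
time_s: 16.13
tool_pos: [0.5858, -0.2815, 0.0602]
tool_rot: [180.0, -0.0, -178.5]
force: [0.6, 0.4, -1.0]
finger_gap: 0.637
```

servo_tool:
  delta_pos:
    - [0,0,0.0005]
    - [0,0,0.0005]
    - [0,0,0]
  angular:
    - [0,0,0]
    - [0,0,0]
    - [0,0,0]
  claw: [0,0,0]

```text
time_s: 16.38
tool_pos: [0.5859, -0.2816, 0.0596]
tool_rot: [-180.0, 0.0, -178.5]
force: [0.4, -0.3, -0.4]
finger_gap: 0.634
```

servo_tool:
  delta_pos:
    - [0,0,0.0005]
    - [0,0,0.0005]
    - [0,0,0.0005]
    - [0,0,0]
  angular:
    - [0,0,0]
    - [0,0,0]
    - [0,0,0]
    - [0,0,0]
  claw: [0,0,0,0]

```text
time_s: 16.72
tool_pos: [0.5858, -0.2815, 0.0578]
tool_rot: [180.0, -0.0, -178.5]
force: [0.2, 0.2, -1.0]
finger_gap: 0.633
```

servo_tool:
  delta_pos:
    - [0,0,0.0005]
    - [0,0,0]
  angular:
    - [0,0,0]
    - [0,0,0]
  claw: [0,0]

```text
time_s: 16.88
tool_pos: [0.5859, -0.2816, 0.0574]
tool_rot: [180.0, 0.0, -178.5]
force: [0.2, -0.7, -0.6]
finger_gap: 0.635
```

servo_tool:
  delta_pos:
    - [0,0,0.0005]
    - [0,0,0.0005]
    - [0,0,0]
  angular:
    - [0,0,0]
    - [0,0,0]
    - [0,0,0]
  claw: [0,0,0]

```text
time_s: 17.13
tool_pos: [0.586, -0.2816, 0.0574]
tool_rot: [-180.0, 0.0, -178.5]
force: [-1.5, 1.3, 2.9]
finger_gap: 0.631
```

servo_tool:
  delta_pos:
    - [0,0,0]
    - [0,0,0]
    - [0,0,0]
    - [0,0,0]
    - [0,0,-0.008]
    - [0,0,-0.015]
    - [0,0,-0.015]
    - [0,0,0]
  angular:
    - [0,0,0]
    - [0,0,0]
    - [0,0,0]
    - [0,0,0]
    - [0,0,0]
    - [0,0,0]
    - [0,0,0]
    - [0,0,0]
  claw: [0.4,0.53,0.53,0.53,0.53,0.53,0.53,0.53]

```text
time_s: 17.8
tool_pos: [0.5879, -0.2827, 0.0989]
tool_rot: [-179.8, 0.4, -178.5]
force: [0.5, -0.2, 0.8]
finger_gap: 0.768
```

Run:
```python
from h import *
p,r,s=st();print(p,r,s["force"],s["finger_gap"]*94)
c=calibration("wrist")
im=read_camera("wrist");cv2.imwrite("pics/o_w.png",im[:,:,::-1])
```

```text
[ 0.58788573 -0.28273716  0.09885692] [-179.78215711    0.35321956 -178.49671133] [ 0.46061163 -0.19555946  0.7518955 ] 72.23212990816756
```

View pics/o_w.png

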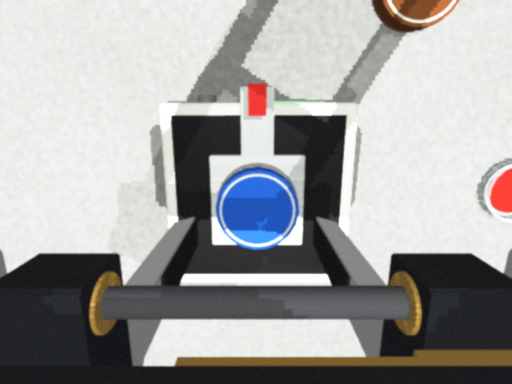

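Run:
```python
from h import *
c=calibration("wrist")
P=[onz(c,u,v,.032) for u,v in((210,155.5),(304,155.5),(211.5,244.5),(303,244.5))];print(np.array(P).round(4),np.mean(P,0))
im=cv2.imread("pics/o_w.png");hsv=cv2.cvtColor(im[160:255,205:310],cv2.COLOR_BGR2HSV)
m=cv2.inRange(hsv,(100,80,60),(130,255,255));k,_=cv2.findContours(m,0,1);k=max(k,key=cv2.contourArea)
(u,v),_,_=cv2.fitEllipse(cv2.convexHull(k));bb=cv2.boundingRect(k);print(u+205,v+160,bb)
ring=cv2.inRange(hsv,(0,0,200),(180,70,255))
print(onz(c,u+205,v+160,.05)); print(onz(c,257.5,209,.052))
plan(.4565,.0725,.1,181.5,14)
```

```text
[[ 0.5481 -0.3162  0.032 ]
 [ 0.5462 -0.2462  0.032 ]
 [ 0.6196 -0.3157  0.032 ]
 [ 0.6176 -0.2423  0.032 ]] [ 0.58286486 -0.28009083  0.032     ]
256.8253479003906 208.4231414794922 (11, 7, 83, 84)
[ 0.58278521 -0.28036798  0.05      ]
[ 0.5825818  -0.27990024  0.052     ]
pose [ 0.5873 -0.2824  0.0972] [-179.84    0.26 -178.5 ] turn az total 0.0 shift after turn, total [ 0.1215  0.3582 -0.0028] per row [ 0.0087  0.0256 -0.0002]
```

servo_tool:
  delta_pos:
    - [0.003,0.008,-0.004]
    - [0.006,0.018,-0.004]
    - [0.009,0.028,0]
    - [0.01,0.03,0]
    - [0.01,0.03,0]
    - [0.01,0.03,0]
    - [0.01,0.03,0]
    - [0.01,0.03,0]
  angular:
    - [0,0,0]
    - [0,0,0]
    - [0,0,0]
    - [0,0,0]
    - [0,0,0]
    - [0,0,0]
    - [0,0,0]
    - [0,0,0]
  claw: [0.53,0.53,0.28,0.28,0.28,0.28,0.28,0.28]

```text
time_s: 18.52
tool_pos: [0.5107, -0.0774, 0.1013]
tool_rot: [179.9, -0.1, -178.5]
force: [1.4, -0.8, -0.8]
finger_gap: 0.64
```

servo_tool:
  delta_pos:
    - [0.01,0.03,0]
    - [0.01,0.03,0]
    - [0.01,0.03,0]
    - [0.01,0.028,0]
    - [0.008,0.02,0.004]
    - [0.005,0.012,0.004]
    - [0,0.003,0]
    - [0,0,0]
  angular:
    - [0,0,0]
    - [0,0,0]
    - [0,0,0]
    - [0,0,0]
    - [0,0,0]
    - [0,0,0]
    - [0,0,0]
    - [0,0,0]
  claw: [0.28,0.28,0.28,0.28,0.28,0.28,0.28,0.28]

```text
time_s: 19.18
tool_pos: [0.4544, 0.0729, 0.0936]
tool_rot: [-180.0, -0.1, -178.4]
force: [-0.4, -0.7, -0.5]
finger_gap: 0.638
```

```bash
cat >> h.py <<'E'
def dish(im,c,lo,hi,z,near,win=60):
    u0,v0=int(near[0]-win),int(near[1]-win);u0=max(u0,0);v0=max(v0,0)
    hsv=cv2.cvtColor(im[v0:v0+2*win,u0:u0+2*win],cv2.COLOR_RGB2HSV)
    m=cv2.inRange(hsv,lo,hi);k,_=cv2.findContours(m,0,1);k=np.vstack([q for q in k if cv2.contourArea(q)>15])
    e=cv2.fitEllipse(cv2.convexHull(k));u,v=e[0][0]+u0,e[0][1]+v0
    print("ellipse",round(u,1),round(v,1),e[1],onz(c,u,v,z).round(4),"TCP px",proj(c,st()[0]))
E
python3 - <<'E'
from h import *
c=calibration("wrist")
plan(.4565,.0725,.024,181.5,1)
im=read_camera("wrist");cv2.imwrite("pics/p_w.png",im[:,:,::-1])
dish(im,c,(5,100,80),(22,255,255),.016,(255,205))
E
```

```text
pose [0.4544 0.0729 0.0936] [-1.8000e+02 -1.0000e-01 -1.7838e+02] turn az total 0.002 shift after turn, total [-0.0021 -0.0005  0.0696] per row [-0.0021 -0.0005  0.0696]
ellipse 254.2 205.6 (58.34571838378906, 58.429386138916016) [0.4565 0.0733 0.016 ] TCP px (np.float64(251.98544001012226), np.float64(241.74768656552527))
```

View pics/p_w.png

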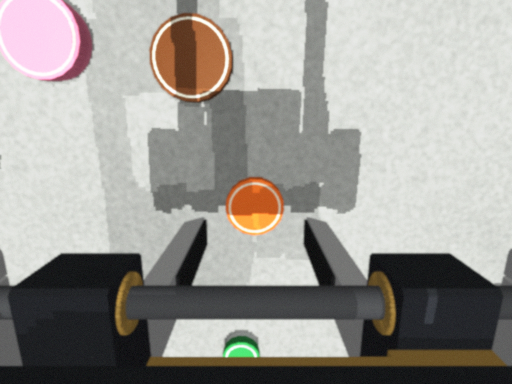

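servo_tool:
  delta_pos:
    - [-0.0025,0,0.01]
    - [0,0,0.014]
    - [0,0,0.014]
    - [0,0,0.013]
    - [0,0,0.009]
    - [0,0,0.006]
    - [0,0,0.003]
    - [0,0,0]
  angular:
    - [0,0,0]
    - [0,0,0]
    - [0,0,0]
    - [0,0,0]
    - [0,0,0]
    - [0,0,0]
    - [0,0,0]
    - [0,0,0]
  claw: [0.28,0.28,0.28,0.28,0.28,0.28,0.28,0.28]
  squeeze: 14

```text
time_s: 19.9
tool_pos: [0.4579, 0.0718, 0.0248]
tool_rot: [180.0, -0.1, -178.5]
force: [0.1, 0.1, -0.0]
finger_gap: 0.642
```

servo_tool:
  delta_pos:
    - [0,0,0]
    - [0,0,0]
    - [0,0,0]
    - [0,0,0]
    - [0,0,0]
    - [0,0,0]
  angular:
    - [0,0,0]
    - [0,0,0]
    - [0,0,0]
    - [0,0,0]
    - [0,0,0]
    - [0,0,0]
  claw: [-0.3,-0.3,-0.3,-0.3,-0.3,-0.3]

```text
time_s: 20.4
tool_pos: [0.4588, 0.0722, 0.0263]
tool_rot: [-180.0, 0.1, -178.5]
force: [0.0, 0.0, 2.7]
finger_gap: 0.502
```

Run:
```python
from h import *
plan(.5845,-.282,.115,181.5,14);s=st()[2];print(s["force"],s["finger_gap"]*94)
```

```text
pose [0.4588 0.0722 0.0263] [-1.8000e+02  1.1000e-01 -1.7849e+02] turn az total 0.0001 shift after turn, total [-0.1164 -0.3574 -0.0887] per row [-0.0083 -0.0255 -0.0063]
[0.04309962 0.01974402 2.68479732] 47.2295396974973
```

servo_tool:
  delta_pos:
    - [0,0,-0.004]
    - [0,0,-0.012]
    - [0,0,-0.018]
    - [0,0,-0.02]
    - [0,-0.004,-0.02]
    - [-0.003,-0.01,-0.015]
    - [-0.006,-0.018,0]
    - [-0.008,-0.025,0]
  angular:
    - [0,0,0]
    - [0,0,0]
    - [0,0,0]
    - [0,0,0]
    - [0,0,0]
    - [0,0,0]
    - [0,0,0]
    - [0,0,0]
  claw: [-0.3,-0.3,-0.3,-0.3,-0.3,-0.3,-0.3,-0.3]

```text
time_s: 21.07
tool_pos: [0.4771, 0.0163, 0.1161]
tool_rot: [180.0, 0.2, -178.3]
force: [-0.4, 0.7, -1.2]
finger_gap: 0.506
```

servo_tool:
  delta_pos:
    - [-0.009,-0.028,0]
    - [-0.01,-0.03,0]
    - [-0.01,-0.03,0]
    - [-0.01,-0.03,0]
    - [-0.01,-0.03,0]
    - [-0.01,-0.03,0]
    - [-0.01,-0.03,0]
    - [-0.01,-0.028,0]
  angular:
    - [0,0,0]
    - [0,0,0]
    - [0,0,0]
    - [0,0,0]
    - [0,0,0]
    - [0,0,0]
    - [0,0,0]
    - [0,0,0]
  claw: [-0.3,-0.3,-0.3,-0.3,-0.3,-0.3,-0.3,-0.3]

```text
time_s: 21.73
tool_pos: [0.5617, -0.2197, 0.1141]
tool_rot: [180.0, -0.1, -178.5]
force: [-0.4, 2.3, -0.3]
finger_gap: 0.504
```

servo_tool:
  delta_pos:
    - [-0.009,-0.026,0]
    - [-0.007,-0.02,0]
    - [-0.004,-0.013,0]
    - [-0.001,-0.006,0.005]
    - [0,0,0.006]
    - [0,0,0.004]
    - [0,0,0]
    - [0,0,0]
  angular:
    - [0,0,0]
    - [0,0,0]
    - [0,0,0]
    - [0,0,0]
    - [0,0,0]
    - [0,0,0]
    - [0,0,0]
    - [0,0,0]
  claw: [-0.3,-0.3,-0.3,-0.3,-0.3,-0.3,-0.3,-0.3]

```text
time_s: 22.4
tool_pos: [0.5839, -0.2812, 0.0987]
tool_rot: [179.9, -0.1, -178.4]
force: [-0.5, -0.4, -0.1]
finger_gap: 0.504
```

Run:
```python
from h import *
plan(.585,-.282,.0783,181.5,1);s=st()[2];print(s["force"],s["finger_gap"]*94)
c=calibration("wrist")
im=read_camera("wrist");cv2.imwrite("pics/q_w.png",im[:,:,::-1])
dish(im,c,(5,100,80),(22,255,255),st()[0][2]-.0263+.016,(255,225))
im=read_camera("scene");cv2.imwrite("pics/q_s.png",cv2.resize(im[75:185,100:240,::-1],None,fx=5,fy=5,interpolation=cv2.INTER_CUBIC))
```

```text
pose [ 0.5839 -0.2812  0.0987] [ 1.7992e+02 -9.0000e-02 -1.7843e+02] turn az total 0.0012 shift after turn, total [-0.0011 -0.0009  0.0204] per row [-0.0011 -0.0009  0.0204]
[-0.50037628 -0.36211017 -0.13983632] 47.33284706185361
ellipse 255.1 230.7 (78.99655151367188, 80.3189697265625) [ 0.5817 -0.2802  0.089 ] TCP px (np.float64(252.86744680684012), np.float64(241.34511505650138))
```

View pics/q_w.png

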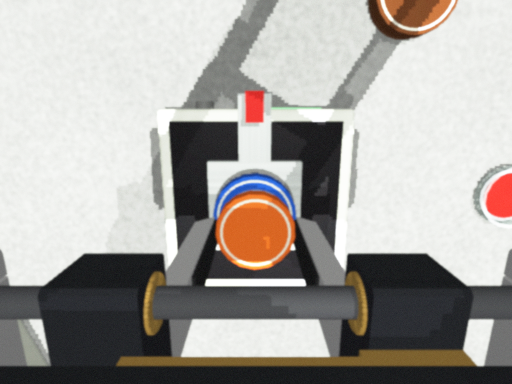

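View pics/q_s.png

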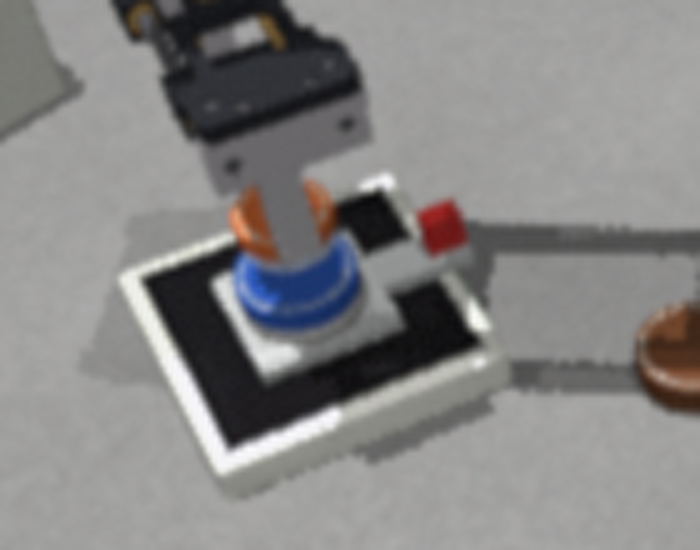

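servo_tool:
  delta_pos:
    - [-0.0012,0,0.003]
    - [0,0,0.005]
    - [0,0,0.005]
    - [0,0,0.003]
    - [0,0,0.001]
    - [0,0,0.001]
    - [0,0,0]
  angular:
    - [0,0,0]
    - [0,0,0]
    - [0,0,0]
    - [0,0,0]
    - [0,0,0]
    - [0,0,0]
    - [0,0,0]
  claw: [-0.3,-0.3,-0.3,-0.3,-0.3,-0.3,-0.3]

```text
time_s: 23.08
tool_pos: [0.5855, -0.2826, 0.0811]
tool_rot: [180.0, -0.0, -178.5]
force: [0.3, -0.9, -0.3]
finger_gap: 0.506
```

servo_tool:
  delta_pos:
    - [0,0,0.0005]
    - [0,0,0.0005]
    - [0,0,0]
  angular:
    - [0,0,0]
    - [0,0,0]
    - [0,0,0]
  claw: [-0.3,-0.3,-0.3]

```text
time_s: 23.33
tool_pos: [0.5857, -0.2826, 0.0806]
tool_rot: [-180.0, 0.0, -178.5]
force: [0.3, 0.4, -0.7]
finger_gap: 0.506
```

servo_tool:
  delta_pos:
    - [0,0,0.0005]
    - [0,0,0.0005]
    - [0,0,0.0005]
    - [0,0,0]
  angular:
    - [0,0,0]
    - [0,0,0]
    - [0,0,0]
    - [0,0,0]
  claw: [-0.3,-0.3,-0.3,-0.3]

```text
time_s: 23.67
tool_pos: [0.5856, -0.2825, 0.0788]
tool_rot: [180.0, -0.0, -178.5]
force: [0.3, -1.0, -1.0]
finger_gap: 0.509
```

servo_tool:
  delta_pos:
    - [0,0,0.0005]
    - [0,0,0]
  angular:
    - [0,0,0]
    - [0,0,0]
  claw: [-0.3,-0.3]

```text
time_s: 23.83
tool_pos: [0.5856, -0.2826, 0.0784]
tool_rot: [180.0, -0.0, -178.5]
force: [0.7, -0.1, -0.4]
finger_gap: 0.507
```

servo_tool:
  delta_pos:
    - [0,0,0.0005]
    - [0,0,0.0005]
    - [0,0,0]
  angular:
    - [0,0,0]
    - [0,0,0]
    - [0,0,0]
  claw: [-0.3,-0.3,-0.3]

```text
time_s: 24.08
tool_pos: [0.5856, -0.2826, 0.0783]
tool_rot: [-180.0, 0.0, -178.5]
force: [-1.5, 1.1, 3.0]
finger_gap: 0.502
```

servo_tool:
  delta_pos:
    - [0,0,0]
    - [0,0,0]
    - [0,0,0]
    - [0,0,0]
    - [0,0,-0.008]
    - [0,0,-0.015]
    - [0,0,-0.015]
    - [0,0,0]
  angular:
    - [0,0,0]
    - [0,0,0]
    - [0,0,0]
    - [0,0,0]
    - [0,0,0]
    - [0,0,0]
    - [0,0,0]
    - [0,0,0]
  claw: [0.1,0.28,0.28,0.28,0.28,0.28,0.28,0.28]

```text
time_s: 24.75
tool_pos: [0.5875, -0.2837, 0.1199]
tool_rot: [-179.8, 0.4, -178.5]
force: [0.8, 0.4, 1.5]
finger_gap: 0.639
```

Run:
```python
from h import *
plan(.6027,.063,.1,181.5,14)
c=calibration("wrist")
im=read_camera("wrist");cv2.imwrite("pics/r_w.png",im[:,:,::-1])
dish(im,c,(5,100,80),(22,255,255),.068,(255,210))
dish(im,c,(100,80,60),(130,255,255),.05,(255,205))
```

```text
pose [ 0.5875 -0.2837  0.1199] [-179.78    0.35 -178.5 ] turn az total 0.0001 shift after turn, total [-0.0243  0.3462  0.0199] per row [-0.0017  0.0247  0.0014]
ellipse 256.9 207.6 (63.41852569580078, 65.3846206665039) [ 0.5839 -0.2816  0.068 ] TCP px (np.float64(254.0029051692555), np.float64(238.30173756879043))
ellipse 258.2 200.0 (73.8703842163086, 75.35431671142578) [ 0.5831 -0.2806  0.05  ] TCP px (np.float64(254.0029051692555), np.float64(238.30173756879043))
```

View pics/r_w.png

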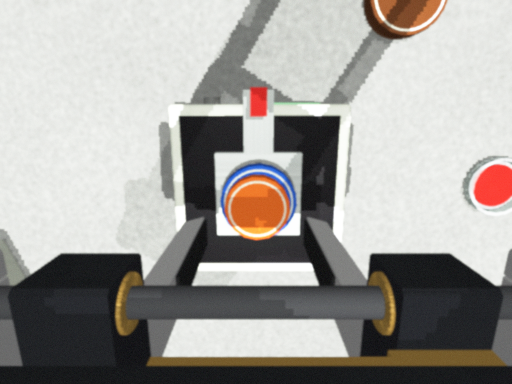

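servo_tool:
  delta_pos:
    - [0,0.008,0]
    - [-0.001,0.018,0]
    - [-0.002,0.027,0]
    - [-0.002,0.03,0]
    - [-0.002,0.03,0]
    - [-0.002,0.03,0]
    - [-0.002,0.03,0]
    - [-0.002,0.03,0]
  angular:
    - [0,0,0]
    - [0,0,0]
    - [0,0,0]
    - [0,0,0]
    - [0,0,0]
    - [0,0,0]
    - [0,0,0]
    - [0,0,0]
  claw: [0.28,0.28,0.0,0.0,0,0,0,0]

```text
time_s: 25.47
tool_pos: [0.5919, -0.076, 0.1141]
tool_rot: [179.9, -0.1, -178.4]
force: [0.9, 0.0, -0.2]
finger_gap: 0.498
```

servo_tool:
  delta_pos:
    - [-0.002,0.03,0]
    - [-0.002,0.03,0]
    - [-0.002,0.03,0.004]
    - [-0.002,0.024,0.006]
    - [-0.001,0.017,0.006]
    - [-0.001,0.01,0.004]
    - [0,0.002,0]
    - [0,0,0]
  angular:
    - [0,0,0]
    - [0,0,0]
    - [0,0,0]
    - [0,0,0]
    - [0,0,0]
    - [0,0,0]
    - [0,0,0]
    - [0,0,0]
  claw: [0,0,0,0,0,0,0,0]

```text
time_s: 26.13
tool_pos: [0.5986, 0.0648, 0.0945]
tool_rot: [-180.0, -0.1, -178.4]
force: [-0.2, -0.2, 0.2]
finger_gap: 0.496
```

Run:
```python
from h import *
c=calibration("wrist")
plan(.6027,.063,.023,181.5,1)
im=read_camera("wrist");cv2.imwrite("pics/s_w.png",im[:,:,::-1])
dish(im,c,(50,80,50),(90,255,255),.014,(255,205))
```

```text
pose [0.5986 0.0648 0.0945] [-1.7999e+02 -1.2000e-01 -1.7841e+02] turn az total 0.0016 shift after turn, total [-0.0041 -0.0019  0.0715] per row [-0.0041 -0.0019  0.0715]
ellipse 253.6 208.1 (41.41560363769531, 41.80654525756836) [0.6037 0.0647 0.014 ] TCP px (np.float64(251.64186863712638), np.float64(241.5936083162269))
```

View pics/s_w.png

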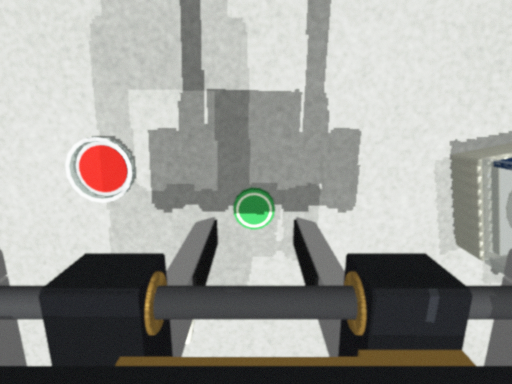

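servo_tool:
  delta_pos:
    - [-0.0048,-0.001,0.01]
    - [0,0,0.014]
    - [0,0,0.015]
    - [0,0,0.014]
    - [0,0,0.009]
    - [0,0,0.006]
    - [0,0,0.003]
    - [0,0,0]
  angular:
    - [0,0,0]
    - [0,0,0]
    - [0,0,0]
    - [0,0,0]
    - [0,0,0]
    - [0,0,0]
    - [0,0,0]
    - [0,0,0]
  claw: [0,0,0,0,0,0,0,0]
  squeeze: 12

```text
time_s: 26.85
tool_pos: [0.6042, 0.0626, 0.0239]
tool_rot: [180.0, -0.0, -178.5]
force: [-0.4, -0.1, 0.1]
finger_gap: 0.499
```

servo_tool:
  delta_pos:
    - [0,0,0]
    - [0,0,0]
    - [0,0,0]
    - [0,0,0]
    - [0,0,0]
    - [0,0,0]
  angular:
    - [0,0,0]
    - [0,0,0]
    - [0,0,0]
    - [0,0,0]
    - [0,0,0]
    - [0,0,0]
  claw: [-0.6,-0.6,-0.6,-0.6,-0.6,-0.6]

```text
time_s: 27.35
tool_pos: [0.6051, 0.063, 0.0255]
tool_rot: [-180.0, 0.1, -178.5]
force: [0.1, 0.5, 2.9]
finger_gap: 0.363
```

Run:
```python
from h import *
plan(.5855,-.2815,.125,181.5,14);s=st()[2];print(s["force"],s["finger_gap"]*94)
```

```text
pose [0.6051 0.063  0.0255] [-1.7999e+02  1.2000e-01 -1.7849e+02] turn az total 0.0001 shift after turn, total [ 0.0287 -0.3439 -0.0995] per row [ 0.002  -0.0246 -0.0071]
[0.07142793 0.54536115 2.87552124] 34.0947128207062
```

servo_tool:
  delta_pos:
    - [0,0,-0.004]
    - [0,0,-0.012]
    - [0,0,-0.018]
    - [0,0,-0.022]
    - [0,-0.004,-0.022]
    - [0.001,-0.01,-0.018]
    - [0.001,-0.018,-0.006]
    - [0.002,-0.025,0]
  angular:
    - [0,0,0]
    - [0,0,0]
    - [0,0,0]
    - [0,0,0]
    - [0,0,0]
    - [0,0,0]
    - [0,0,0]
    - [0,0,0]
  claw: [-0.6,-0.6,-0.6,-0.6,-0.6,-0.6,-0.6,-0.6]

```text
time_s: 28.02
tool_pos: [0.6035, 0.0068, 0.1306]
tool_rot: [180.0, 0.4, -178.3]
force: [0.8, -0.6, -0.4]
finger_gap: 0.361
```

servo_tool:
  delta_pos:
    - [0.002,-0.028,0]
    - [0.002,-0.03,0]
    - [0.002,-0.03,0]
    - [0.002,-0.03,0]
    - [0.003,-0.03,0]
    - [0.003,-0.03,0]
    - [0.003,-0.028,0]
    - [0.002,-0.025,0]
  angular:
    - [0,0,0]
    - [0,0,0]
    - [0,0,0]
    - [0,0,0]
    - [0,0,0]
    - [0,0,0]
    - [0,0,0]
    - [0,0,0]
  claw: [-0.6,-0.6,-0.6,-0.6,-0.6,-0.6,-0.6,-0.6]

```text
time_s: 28.68
tool_pos: [0.5884, -0.2273, 0.1272]
tool_rot: [-180.0, 0.0, -178.5]
force: [0.5, 0.0, -0.2]
finger_gap: 0.37
```

servo_tool:
  delta_pos:
    - [0.002,-0.022,0]
    - [0.002,-0.018,0]
    - [0.001,-0.011,0]
    - [0,-0.005,0.002]
    - [0,0,0.004]
    - [0,0,0.004]
    - [0,0,0]
    - [0,0,0]
  angular:
    - [0,0,0]
    - [0,0,0]
    - [0,0,0]
    - [0,0,0]
    - [0,0,0]
    - [0,0,0]
    - [0,0,0]
    - [0,0,0]
  claw: [-0.6,-0.6,-0.6,-0.6,-0.6,-0.6,-0.6,-0.6]

```text
time_s: 29.35
tool_pos: [0.5853, -0.2801, 0.1157]
tool_rot: [179.9, -0.1, -178.4]
force: [-0.1, 0.2, -0.0]
finger_gap: 0.363
```

Run:
```python
from h import *
plan(.586,-.2818,.0955,181.5,1);s=st()[2];print(s["force"],s["finger_gap"]*94)
c=calibration("wrist")
im=read_camera("wrist");cv2.imwrite("pics/t_w.png",im[:,:,::-1])
dish(im,c,(50,80,50),(90,255,255),st()[0][2]-.0255+.014,(255,225),50)
dish(im,c,(5,100,80),(22,255,255),.068,(255,210),50)
```

```text
pose [ 0.5853 -0.2801  0.1157] [ 1.7993e+02 -7.0000e-02 -1.7841e+02] turn az total 0.0015 shift after turn, total [-0.0007 -0.0017  0.0202] per row [-0.0007 -0.0017  0.0202]
[-0.10920985  0.22368903 -0.02445302] 34.09245136180431
ellipse 254.9 231.1 (57.128318786621094, 58.44627380371094) [ 0.5839 -0.2792  0.1047] TCP px (np.float64(252.8982981335111), np.float64(240.99240905901178))
ellipse 252.2 209.9 (59.40703582763672, 65.33963012695312) [ 0.5819 -0.2812  0.068 ] TCP px (np.float64(252.8982981335111), np.float64(240.99240905901178))
```

View pics/t_w.png

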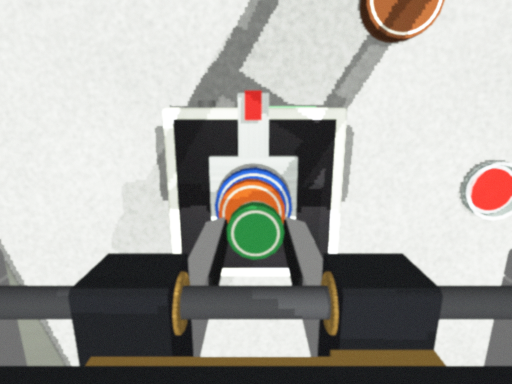

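servo_tool:
  delta_pos:
    - [0,-0.001,0.003]
    - [0,0,0.005]
    - [0,0,0.005]
    - [0,0,0.003]
    - [0,0,0.001]
    - [0,0,0.001]
    - [0,0,0]
  angular:
    - [0,0,0]
    - [0,0,0]
    - [0,0,0]
    - [0,0,0]
    - [0,0,0]
    - [0,0,0]
    - [0,0,0]
  claw: [-0.6,-0.6,-0.6,-0.6,-0.6,-0.6,-0.6]

```text
time_s: 29.98
tool_pos: [0.5853, -0.2826, 0.0981]
tool_rot: [180.0, -0.0, -178.5]
force: [-0.7, -0.5, -0.5]
finger_gap: 0.365
```

servo_tool:
  delta_pos:
    - [0,0,0.0005]
    - [0,0,0.0005]
    - [0,0,0]
  angular:
    - [0,0,0]
    - [0,0,0]
    - [0,0,0]
  claw: [-0.6,-0.6,-0.6]

```text
time_s: 30.23
tool_pos: [0.5855, -0.2826, 0.0976]
tool_rot: [-180.0, 0.0, -178.5]
force: [0.7, 0.2, 0.5]
finger_gap: 0.367
```

servo_tool:
  delta_pos:
    - [0,0,0.0005]
    - [0,0,0.0005]
    - [0,0,0.0005]
    - [0,0,0]
  angular:
    - [0,0,0]
    - [0,0,0]
    - [0,0,0]
    - [0,0,0]
  claw: [-0.6,-0.6,-0.6,-0.6]

```text
time_s: 30.57
tool_pos: [0.5854, -0.2825, 0.0958]
tool_rot: [180.0, -0.0, -178.5]
force: [0.1, -0.1, -0.0]
finger_gap: 0.362
```

servo_tool:
  delta_pos:
    - [0,0,0.0005]
    - [0,0,0]
  angular:
    - [0,0,0]
    - [0,0,0]
  claw: [-0.6,-0.6]

```text
time_s: 30.73
tool_pos: [0.5854, -0.2826, 0.0956]
tool_rot: [-180.0, 0.0, -178.5]
force: [-0.6, 0.3, -0.3]
finger_gap: 0.37
```

servo_tool:
  delta_pos:
    - [0,0,0.0005]
    - [0,0,0.0003]
    - [0,0,0]
  angular:
    - [0,0,0]
    - [0,0,0]
    - [0,0,0]
  claw: [-0.6,-0.6,-0.6]

```text
time_s: 30.98
tool_pos: [0.5855, -0.2826, 0.0955]
tool_rot: [-180.0, 0.0, -178.5]
force: [0.1, 0.1, 4.4]
finger_gap: 0.366
```

Contact. I release, lift off and clear the arm away.

servo_tool:
  delta_pos:
    - [0,0,0]
    - [0,0,0]
    - [0,0,0]
    - [0,0,0]
    - [0,0,-0.008]
    - [0,0,-0.015]
    - [0,0,-0.02]
    - [0,0,-0.02]
  angular:
    - [0,0,0]
    - [0,0,0]
    - [0,0,0]
    - [0,0,0]
    - [0,0,0]
    - [0,0,0]
    - [0,0,0]
    - [0,0,0]
  claw: [-0.2,0.0,0.0,0.0,0.0,0.0,0.0,0.0]

```text
time_s: 31.65
tool_pos: [0.5851, -0.2824, 0.1581]
tool_rot: [180.0, -0.1, -178.5]
force: [0.3, -0.5, 0.6]
finger_gap: 0.5
```

servo_tool:
  delta_pos:
    - [0.01,0.01,-0.01]
    - [0.02,0.02,-0.01]
    - [0.02,0.03,0]
    - [0.02,0.03,0]
    - [0.02,0.03,0]
    - [0.02,0.03,0]
    - [0.02,0.03,0]
    - [0.02,0.03,0]
  angular:
    - [0,0,0]
    - [0,0,0]
    - [0,0,0]
    - [0,0,0]
    - [0,0,0]
    - [0,0,0]
    - [0,0,0]
    - [0,0,0]
  claw: [0,0,0,0,0,0,0,0]

```text
time_s: 32.32
tool_pos: [0.4289, -0.0754, 0.1783]
tool_rot: [-180.0, 0.1, -178.5]
force: [-0.1, 0.4, 1.6]
finger_gap: 0.501
```

servo_tool:
  delta_pos:
    - [0.01,0.03,0]
    - [0,0.03,0]
    - [0,0.03,0]
    - [0,0.02,0]
    - [0,0.01,0]
    - [0,0,0]
    - [0,0,0]
  angular:
    - [0,0,0]
    - [0,0,0]
    - [0,0,0]
    - [0,0,0]
    - [0,0,0]
    - [0,0,0]
    - [0,0,0]
  claw: [0,0,0,0,0,0,0]

```text
time_s: 32.9
tool_pos: [0.417, 0.0428, 0.178]
tool_rot: [-180.0, 0.0, -178.4]
force: [-0.5, 0.4, 0.7]
finger_gap: 0.498
```

Run:
```python
from h import *
print(st()[:2],st()[2]["time_s"])
for n,b in(("top",(100,190,325,415)),("scene",(75,185,100,240))):
  im=read_camera(n);cv2.imwrite(f"pics/u_{n}.png",im[:,:,::-1])
  cv2.imwrite(f"pics/uc_{n}.png",cv2.resize(im[b[0]:b[1],b[2]:b[3],::-1],None,fx=5,fy=5,interpolation=cv2.INTER_CUBIC))
  c=calibration(n)
  g=[a for a in blobs(im,*COL["green"])]
  for a,ce,bb,m in g: print(n,a,ce,onz(c,*ce,.086))
```

```text
(array([0.41700513, 0.04280599, 0.17800855]), array([-1.79951035e+02,  3.43435697e-02, -1.78446464e+02])) 32.9
top 88 [377.66 140.43] [ 0.58408775 -0.28346937  0.086     ]
scene 44 [155.23 117.68] [ 0.58235156 -0.28461862  0.086     ]
scene 15 [157.2  123.13] [ 0.58444054 -0.2650508   0.086     ]
```

View pics/u_top.png

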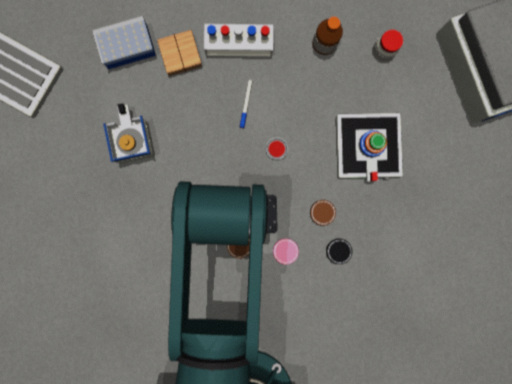

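View pics/uc_top.png

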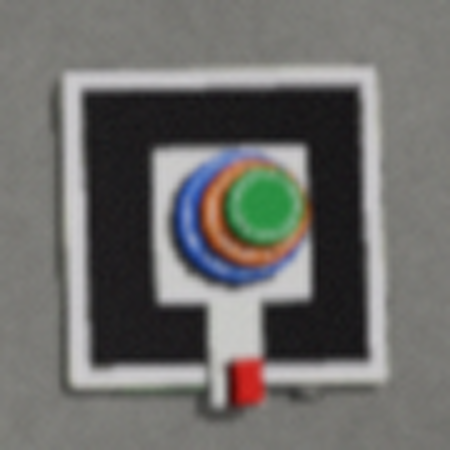

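View pics/uc_scene.png

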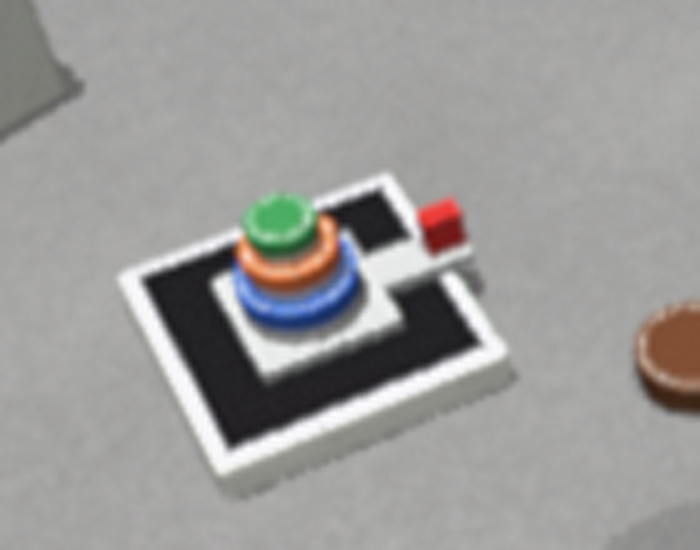

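View pics/u_scene.png

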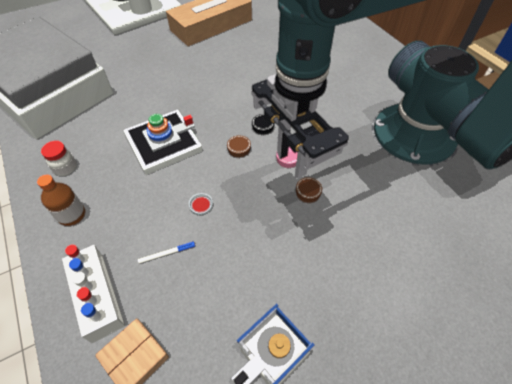

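The stack stands upright on the tray, centred on the warmer: green is at (377,140) and the fin at (374,177) in the top view. The open dish is still at (277,149), and the white tray and weight are still in the magazine. I hand the job in.

```bash
python3 -c "
from station import *
print(close_job())"
```

```text
the job is handed in; nothing more can be done
None
```

The transport stack is made up on the warming plate, and I handed the job in at about 33 s of the 115 s allowed.

- **Tray:** I drew the metal tray straight and level out of the magazine with about 7 N of drag. The white tray and weight dropped inside as expected. I laid the metal tray flat on the warming plate, within about 1–2 mm of the middle, with a contact force of 4.7 N.
- **Dishes:** I set blue, then orange, then green on the tray, one at a time, each with a contact force of 3–4.5 N. The wrist view after each of the first two put blue within about 1 mm of the tray centre and orange within about 1.5 mm of blue.
- **Last check:** Top and scene pictures taken with the arm clear show the stack upright. Green's centre is at about (0.584, -0.2835), against a tray centre of about (0.582, -0.282). The open red dish has not moved, the white tray and weight are still in the magazine, and the look-alikes were not touched.

**Disagreements:** the cameras differed from each other by 2–4 mm, mostly in y, so I used comparisons within the same picture for the centring. The one exception is a scene-camera reading of green that came out split in two blobs by the white ring on its lid. I did not rely on it.

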